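# Recharge the bench dehumidifier with desiccant blocks

## Task

Recharge the bench dehumidifier: holding its yellow tab down, slide the blue storage box's lid fully open, put every block from it into the dehumidifier's bays, one to a bay, any way up, and only then fit the white vent cover. Hook the cover's front lip into the slot along the base's front edge with the rear still raised, then pivot it down until the catch snaps over its rear edge and it lies flat. Leave the storage box slid fully shut with its tab sprung up, and do not disturb the other things on the bench.

Things in the scene. Friction and masses are not known exactly. Their poses are not given: they have to be found in the camera images.
- cradle: the dehumidifier base, a fixed grey open tray 124 (x) by 180 (y) mm, walls 40 mm high, -x its front; origin at the centre of its underside on the bench, z up. Inside: x -49 to +49, y -82 to +82 mm, floor at z 6 mm. With the cover fitted, the cover's origin is near (+4, 0, 40) mm in this frame and its axes are parallel to this frame's.
- bay_1 (a point): floor centre of the first of four bays in a row: they lie at (0, -60, 6), (0, -20, 6), (0, 20, 6) and (0, 60, 6) mm in the base's frame, this being the one at y -60. Each is 34 (x) by 36 (y) mm inside, between black walls 4 mm thick whose tops are 9 mm above this point
- slot (a point): middle of the ledge on which the cover's lip comes to lie, at (-57, 0, 40) mm in the base's frame. The slot runs along y from -49.5 to +49.5 mm; it opens towards +x at x -52 mm, has its back stop at x -61 mm, the ledge at z 40 mm as floor and a keeper bar at z 48.5 to 54.5 mm as roof
- catch (a joint): yellow spring catch, 36 mm wide, in the middle of the base's rear wall: 0 at rest, grows (m, to 0.012) as it is pushed back along the base's +x; spring 2 N at rest, 4 N pushed back. The cover's rear edge pushed down on its ramp (about 5 N) drives it back some 5 mm, then it springs over the cover's top. Once snapped the cover cannot be pulled out
- catch_nose (a point): tip of the catch's nose, lower edge, at (+49, 0, 46) mm in the base's frame at rest; above it the ramp leans back to (+61, 64) mm (x, z). Two guides behind the rear wall, beside the catch, reach z 57 mm
- cover: loose white vent cover: plate 102 (x) by 174 (y) by 5 mm, 0.12 kg; origin at the centre of its underside, z out of its top. At the front (-x) edge a lip 90 mm wide, 4 mm thick, flush with the underside, sticks out 12 mm. On top in the middle a black grip rib 10 mm thick (x), 60 mm long (y), from z 5 to 27 mm. It starts flat on the bench, top up, left of the base.
- cover_lip (a point): middle of the tip of the cover's front lip, at (-63, 0, 2) mm in the cover's frame; when hooked it lies in the slot, between x -53.5 and -61 mm and z 40 to 48 mm in the base's frame
- cover_rear (a point): middle of the cover's rear lower edge, at (+51, 0, 0) mm in the cover's frame; when snapped flat it is at z 40 mm in the base's frame
- store: the blue storage box, fixed, 116 (x) by 176 (y) mm, walls 50 mm high, rails beside the lid to z 59 mm; origin at the centre of its underside on the bench. Inside: x -52 to +52, y -82 to +82 mm, floor at z 5 mm. Grey lid at z 50 to 54 mm
- lid (a joint): grey sliding lid of the storage box: 0 shut, 0.150 m fully open; slides along the box's -y, stays where it is left (friction 1 N). Locked shut by the tab: it moves only 1 to 2 mm unless the tab is held down. To shut it the tab must be down again over the last 20 mm, to pass under its lugs; let go when shut, it springs up and locks
- tab (a joint): the yellow release tab in the lid: 0 up, 0.006 m fully down; spring, 1.4 N up and 3.5 N down. About 0.005 m down frees the lid; going either way it need be held down only while the lid is within 20 mm of shut
- tab_ridge (a point): centre of the top of the tab's ridge; moves with tab and lid. The ridge is 8 mm thick (box's y), 40 mm long (x), 20 mm high, in the middle of the tab's flat plate (44 by 40 mm: 16 mm of flat on either y side). Lid shut and tab up it is at (0, 60.5, 75) mm in the box's frame, the plate's top at z 55 mm, 1 mm above the lid round it
- block_1: desiccant block 1, white with green bands, 24 x 24 mm by 30 mm along its z, 0.04 kg; origin at its centre. Two to four of the four blocks are there (None: absent). They start upright on the storage box's floor in a row along its y, near y -33, 0, +33 or +66 mm, under the lid.
- block_2: desiccant block 2, white with green bands, 24 x 24 mm by 30 mm along its z, 0.04 kg; origin at its centre. Two to four of the four blocks are there (None: absent). They start upright on the storage box's floor in a row along its y, near y -33, 0, +33 or +66 mm, under the lid.
- block_3: desiccant block 3, white with green bands, 24 x 24 mm by 30 mm along its z, 0.04 kg; origin at its centre. Two to four of the four blocks are there (None: absent). They start upright on the storage box's floor in a row along its y, near y -33, 0, +33 or +66 mm, under the lid.
- block_4: desiccant block 4, white with green bands, 24 x 24 mm by 30 mm along its z, 0.04 kg; origin at its centre. Two to four of the four blocks are there (None: absent). They start upright on the storage box's floor in a row along its y, near y -33, 0, +33 or +66 mm, under the lid.
- sample_tin: sample tin, a bystander; origin at its underside (not to be moved)
- tape_measure: tape measure, a bystander; origin at its underside (not to be moved)
- wood_block: wood block, an offcut 62 x 120 x 38 mm, a bystander; origin at its underside (not to be moved)

How it is judged:
By the outcome, as a careful person would: the job done as asked, in the order asked, and still so for the second after the job is handed in, with the robot touching nothing.
Of block_1, block_2, block_3, block_4 only 2 to 4 are there at a start; the rules pass over those that are not, and their reading is None.
At some moment in a run one of cover may be knocked a few centimetres aside while the robot is not near it.
Once in a run the grip may slacken for a moment while it holds something.
It also fails if it takes over 208 s, if anything falls off the work surface, if the arm or the gripper's body presses on something with over 40 N, if the wrist force passes 120 N, or if a joint passes its speed limit or range.

## Robot

A 6-joint arm with a two-finger parallel gripper is mounted at the origin on a cart in front of the work surface, level with it; the furniture and walls round the work are solid. World frame = base frame: x ahead of the robot, y to its left, z up, the work surface at z = 0. Lengths are in m, angles in degrees, forces in N, time in s.
With the tool pointing down it reaches from about 0.325 to 0.775 m from the base axis. Payload 9.3 kg.
Tool frame: the origin (TCP) lies at the very end of the fingers, on their centre line; the grasp point (between the pads) lies 19 mm behind it (grasp_offset is the distance from the TCP to the grasp point, in m); y points along the fingers, x is the direction in which the jaws open and shut, and the axes are right-handed (so a half turn about y gives the same grasp; the last joint's range is limited). The gripper opens to 85 mm and grips with 20 to 120 N. Pads are 22 mm wide; open, the fingers measure 114 mm over their backs; the gripper's body (76 mm by 85 mm) begins 54 mm behind the grasp point. The pads swing forward as they close: fully open they stand 13 mm farther back than shut.
Start: joints at [66.2, 14.817, 1.232, 76.415, 0, 81.257], TCP at [0.143, 0.531, 0.231] pointing down, gripper open.
Joint ranges: [-174.27, 174.27], [-52.1, 104.24], [-59.71, 78.15], [-110.17, 111.67], [-87.03, 83.33], [-180, 180]. Speed limits (degrees/s): [127.2, 127.2, 159.86, 180, 180, 180].

## Interface

Orientations are given as [roll, pitch, yaw] about the fixed x, y, z axes, in that order (R = Rz(yaw) Ry(pitch) Rx(roll)).
In Python, from station import sense, capture, calibration, close_job, search_frame, landmark_of, grasp_offset gives the robot as it stands.
- The arm moves only by the shell command python3 -m handwheel 'ROWS' [FORCE]. ROWS is JSON, a list of rows, each an object with "delta_pos": the shift along the tool's x, y, z in cm, a list of three; "rotation": the turn, a rotation vector about the tool's x, y, z in degrees, a list of three; "grip": the finger opening in cm, from 0 to 8.54. A call has 1 to 20 rows; each row is the pose to reach, as a shift and turn from the pose commanded when the call began, along the tool's axes at that moment; what a row does not reach only later rows make up. A row lasts 1/8 s, in which the tool goes at most 62.5 mm and 10.7 degrees, less where a joint would pass 70% of its speed; a pose out of reach is approached as far as the arm can. A call with a gripper value outside its range is refused whole. The fingers move at their own pace and stop on an object; FORCE is the grip in N (left out, the last holds). Time passes only in rows, so rows that repeat a pose let the fingers close. It gives the time, the measured TCP pose, the force and the opening at its end, in the units of the state.
- sense(): the state, without advancing time (a new reading comes with each control period).
- capture(name): name is "side" or "top"; returns the picture (480x640x3 uint8, red, green, blue); there is no depth.
- calibration(name): a dict with "camera_matrix" (3x3 intrinsics, pixels), "dist_coeffs" ([k1, k2, p1, p2, k3] as OpenCV has them; the pictures are not rectified), "R" (3x3) and "t" (3): a world point X has camera coordinates R X + t. Camera axes: x right, y down, z forward; pixel columns grow to the right and rows downward; lengths in m; the calibration is good to about 2 mm. A picture is of the moment at which its call begins. calibration takes no time and is no camera call.
- close_job(): hands the job in, once; it reports no verdict.
Trained networks look in the newest picture that a camera, given by its name, has taken for a name from the list of things; names that differ only in an ending like _2 or _b are one class to them, and where a whole thing is asked for, a point or a joint stands for the part that bears it (a point fixed in the world has none). Each returns a list of dicts, best first, with "p" (0 to 1); they miss things now and then, are a little off and sometimes report something else, mostly with a low value. They report only what shows in the picture. A call takes as long as a camera call.
- search_frame(name, camera): "point" ([x, y, z] in m, in the coordinates of the camera as it stood for that picture, good to about 4 mm: the middle of the surface that is visible of it).
- landmark_of(name, camera): "point" ([x, y, z] in m, in the coordinates of the camera as it stood for that picture, good to about 4 mm: a listed point, or the origin of a listed thing).
The state is a dict: "time_s": time; "joint_positions": joint angles; "qd": joint speeds; "joint_torque": joint torques, N m; "eef_pos": TCP position; "eef_rot": TCP orientation; "contact_force": force on the tool from outside, world axes, zero at the start; "moment": the same for the moment, N m; "finger_gap": finger opening in m.
Only numpy, scipy, OpenCV 4.12 (cv2) and the standard library are available. Lean on these libraries where they do the work, as an engineer would, in place of code of your own. Each camera call takes 0.05 s, during which the arm holds its last target.

## Working session

There is one attempt and no reset: what is moved stays moved. The work goes in short steps, Python scripts to look and compute and a shell command to move; the robot and the scene stay as the last step left them, time stands still between calls to the robot, and variables do not carry over. Pictures are saved under pics/ and viewed, and the job is handed in when it is done.

```bash
ls; mkdir -p pics; cat > h.py <<'E'
import numpy as np, cv2, json
from station import *
from scipy.spatial.transform import Rotation as R
def snap(n,f):
    im=capture(n); cv2.imwrite('pics/'+f,cv2.cvtColor(im,cv2.COLOR_RGB2BGR)); return im
def c2w(p,n):
    c=calibration(n); return np.array(c['R']).T@(np.array(p)-np.array(c['t']))
def ray(n,u,v,z):
    c=calibration(n); q=cv2.undistortPoints(np.array([[[u,v]]],float),np.array(c['camera_matrix']),np.array(c['dist_coeffs']))[0,0]
    Rm=np.array(c['R']);o=-Rm.T@np.array(c['t']); d=Rm.T@np.array([q[0],q[1],1]); return o+d*(z-o[2])/d[2]
def proj(n,P):
    c=calibration(n); r,_=cv2.Rodrigues(np.array(c['R'])); return cv2.projectPoints(np.array(P,float).reshape(-1,1,3),r,np.array(c['t'],float),np.array(c['camera_matrix']),np.array(c['dist_coeffs']))[0][:,0]
def tri(ps):
    # list of (cam,u,v)
    A=np.zeros((3,3));b=np.zeros(3)
    for n,u,v in ps:
        o=ray(n,u,v,0.3);d=ray(n,u,v,0)-o;d/=np.linalg.norm(d);M=np.eye(3)-np.outer(d,d);A+=M;b+=M@o
    return np.linalg.solve(A,b)
def pose():
    s=sense(); return np.array(s['eef_pos']),R.from_euler('xyz',s['eef_rot'],degrees=True)
def to(target,rot=None):
    p,r=pose(); d=r.inv().apply(np.array(target)-p)*100
    rv=np.zeros(3) if rot is None else (r.inv()*rot).as_rotvec(degrees=True)
    return np.round(d,2),np.round(rv,2)
E
python3 - <<'E'
from h import *
s=sense();print(s)
for n in('top','side'):
    snap(n,n+'0.png');c=calibration(n);print(n,-np.array(c['R']).T@np.array(c['t']))
    for t in ['cradle','bay_1','slot','catch_nose','cover','cover_lip','cover_rear','store','tab_ridge','block_1','sample_tin','tape_measure','wood_block']:
        print(t,[(round(d['p'],2),np.round(c2w(d['point'],n),3).tolist()) for d in landmark_of(t,n)][:4])
E
```

```text
pics
{'time_s': 0.0, 'joint_positions': array([6.62012893e+01, 1.48498313e+01, 1.19067272e+00, 7.64162851e+01,
       7.84311645e-04, 8.12582081e+01]), 'qd': array([ 0.04003182,  0.01527624,  0.03589948, -0.11819538,  0.07252796,
       -0.00247485]), 'joint_torque': array([-1.39650354e-03, -5.55646348e+01,  3.44524670e+01,  1.39965001e-02,
       -2.29781581e-04,  5.78549560e-06]), 'eef_pos': array([0.14275075, 0.53086342, 0.23068128]), 'eef_rot': array([-8.99877587e+01,  7.44480191e-02,  7.49430887e+01]), 'contact_force': array([0.14657093, 0.79246752, 0.48846281]), 'moment': array([-0.00044222,  0.00782922,  0.00274039]), 'finger_gap': 0.08528453879646092}
top [ 5.05791476e-01 -1.26206560e-03  1.28926860e+00]
cradle [(0.89, [0.551, 0.037, -0.0])]
bay_1 [(0.85, [0.545, -0.025, 0.009])]
slot []
catch_nose [(0.43, [0.602, 0.031, 0.044])]
cover [(0.79, [0.508, 0.35, 0.0])]
cover_lip [(0.98, [0.448, 0.331, 0.001])]
cover_rear [(0.87, [0.558, 0.358, -0.001])]
store [(0.63, [0.529, -0.223, -0.003])]
tab_ridge [(0.59, [0.534, -0.164, 0.077])]
block_1 []
sample_tin [(0.82, [0.717, 0.016, -0.001])]
tape_measure [(0.55, [0.688, -0.383, -0.002])]
wood_block [(0.81, [0.752, 0.266, -0.003])]
side [0.22611956 0.63957054 0.90752236]
cradle [(0.66, [0.552, 0.036, -0.001])]
bay_1 [(0.67, [0.509, 0.347, 0.002]), (0.61, [0.546, -0.022, 0.01])]
slot [(0.78, [0.5, 0.042, 0.041])]
catch_nose [(0.47, [0.601, 0.034, 0.049])]
cover [(0.78, [0.511, 0.35, -0.001])]
cover_lip [(0.86, [0.445, 0.333, 0.001])]
cover_rear [(0.69, [0.557, 0.359, -0.005])]
store [(0.7, [0.682, -0.382, -0.001]), (0.68, [0.525, -0.219, 0.002])]
tab_ridge [(0.75, [0.527, -0.162, 0.072])]
block_1 []
sample_tin [(0.93, [0.716, 0.015, -0.001])]
tape_measure [(0.98, [0.682, -0.385, -0.003])]
wood_block [(0.68, [0.754, 0.266, -0.0])]
```

View pics/top0.png

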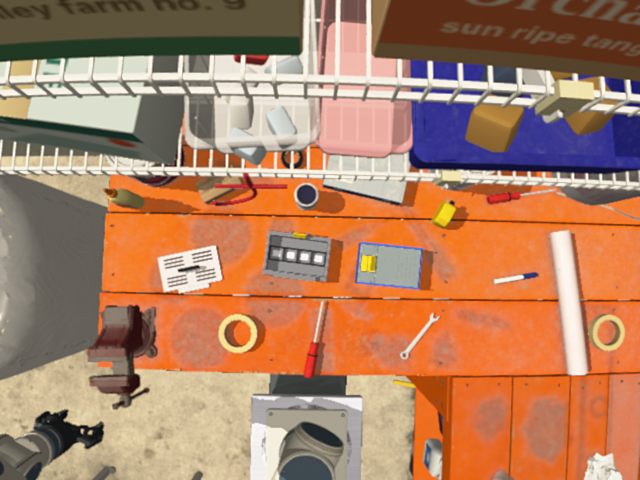

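View pics/side0.png

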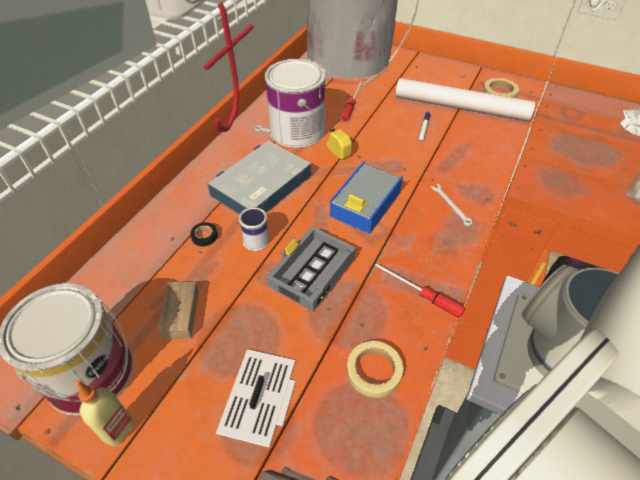

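```bash
python3 - <<'E'
import cv2,numpy as np
im=cv2.imread('pics/top0.png')[225:295,255:435]; im=cv2.resize(im,None,fx=4.4,fy=4.4,interpolation=cv2.INTER_CUBIC); 
cv2.imwrite('pics/c1.png',im)
im=cv2.imread('pics/side0.png'); a=cv2.resize(im[160:315,260:410],None,fx=3.8,fy=3.8,interpolation=cv2.INTER_CUBIC)
cv2.imwrite('pics/c2.png',a)
E
```

```text
(no output)
```

View pics/c1.png

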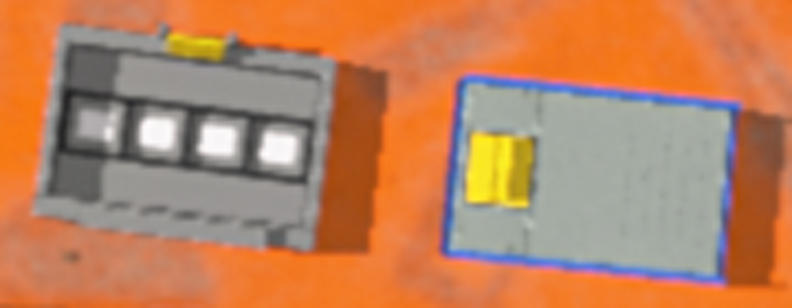

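View pics/c2.png

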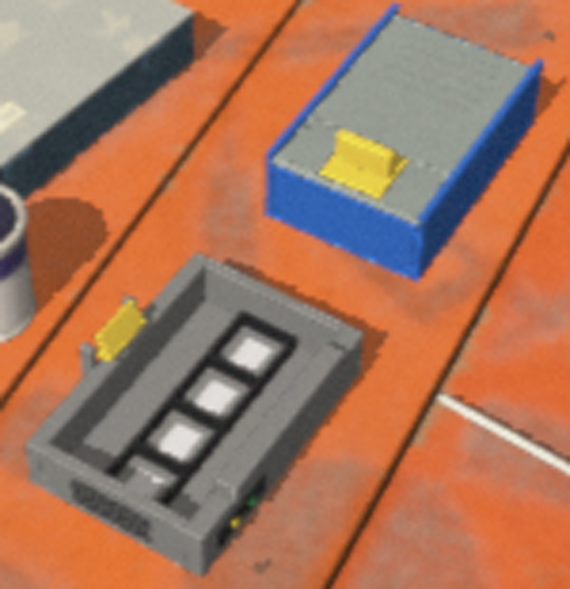

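```bash
cat > fit.py <<'E'
from h import *
from scipy.optimize import least_squares
def fit(obs,x0,offs=True):
    def res(q):
        r=[]
        for cam,L,uv in obs:
            P=[q[0]+np.cos(q[2])*L[0]-np.sin(q[2])*L[1],q[1]+np.sin(q[2])*L[0]+np.cos(q[2])*L[1],L[2]]
            r+=list(proj(cam,P)[0]-uv)
        return np.array(r)
    s=least_squares(res,x0,loss='soft_l1'); return s.x[:2],np.degrees(s.x[2]),res(s.x).reshape(-1,2).round(1)
E
python3 - <<'E'
from fit import *
T=lambda u,v:('top',np.array([255+u/4.4,225+v/4.4])-0.4)
S=lambda u,v:('side',np.array([260+u/3.8,160+v/3.8])-0.4)
def o(L,t): return (t[0],np.array(L)/1000,t[1])
st=[o((58,88,59),T(462,77)),o((58,-88,59),T(740,103)),o((-58,-88,59),T(722,283)),o((-58,88,59),T(445,255))]
ss=[o((58,-88,59),S(395,8)),o((58,88,59),S(270,155)),o((-58,-88,59),S(540,62)),o((-58,88,59),S(418,222)),o((-58,88,0),S(418,277)),o((58,88,0),S(268,213))]
ct=[o((62,90,40),T(62,25)),o((62,-90,40),T(335,60)),o((-62,-90,40),T(313,250)),o((-62,90,40),T(36,212))]
cs=[o((62,-90,40),S(200,255)),o((62,90,40),S(32,447)),o((-62,90,0),S(205,575)),o((-62,-90,40),S(362,335)),o((-62,90,40),S(205,540))]
for a in (st,ss,st+ss): print('store',*fit(a,[.53,-.22,-.1]))
for a in (ct,cs,ct+cs): print('cradle',*fit(a,[.55,.037,-.1]))
E
```

```text
store [ 0.52840503 -0.22135719] -4.580713134931149 [[ 0.3 -0.7]
 [-0.5 -0.2]
 [-0.   0.4]
 [ 0.2  0.5]]
store [ 0.52738064 -0.22339481] -4.837199252278318 [[-0.1 -1.4]
 [-1.1 -0.6]
 [ 1.4 -0.3]
 [ 1.7 -0.2]
 [-0.2  1.7]
 [-1.   0.7]]
store [ 0.52785379 -0.22219675] -4.682933388806943 [[ 0.6 -0.6]
 [-0.2  0. ]
 [ 0.3  0.6]
 [ 0.4  0.7]
 [-0.6 -1.2]
 [-1.4 -0.2]
 [ 1.  -0.1]
 [ 1.5  0.1]
 [-0.4  2. ]
 [-1.3  1. ]]
cradle [0.55062921 0.03554187] -6.214296941061078 [[-0.5 -0.7]
 [ 0.9 -0.3]
 [ 0.3  0.4]
 [-0.6  0.6]]
cradle [0.54798594 0.03659342] -6.064409366799551 [[-0.5 -1. ]
 [-1.5 -0.8]
 [ 0.3  1.7]
 [ 1.7 -0.5]
 [ 0.1  0.6]]
cradle [0.54919166 0.03596147] -5.937457614637193 [[-0.8 -0.1]
 [ 0.7  0. ]
 [ 0.3  0.7]
 [-0.7  1.3]
 [-0.9 -1.3]
 [-1.8 -1.1]
 [ 0.   1.2]
 [ 1.3 -0.9]
 [-0.1  0.2]]
```

```bash
python3 - <<'E'
from h import *
print(to([0.532,-0.162,0.14],R.from_euler('xyz',[-90,0,85.3],degrees=True)))
E
```

```text
(array([-56.82,   9.13, -55.58]), array([  0.  , -10.36,   0.  ]))
```

```bash
python3 -m handwheel '[{"delta_pos":[-4,0,-4],"rotation":[0,0,0],"grip":4},{"delta_pos":[-8,0,-8],"rotation":[0,-2,0],"grip":4},{"delta_pos":[-12,0,-12],"rotation":[0,-4,0],"grip":4},{"delta_pos":[-16,0,-16],"rotation":[0,-6,0],"grip":4},{"delta_pos":[-20,0,-20],"rotation":[0,-8,0],"grip":4},{"delta_pos":[-24,0,-24],"rotation":[0,-10,0],"grip":4},{"delta_pos":[-28,0,-28],"rotation":[0,-10.4,0],"grip":4},{"delta_pos":[-32,0,-32],"rotation":[0,-10.4,0],"grip":4},{"delta_pos":[-36,0,-36],"rotation":[0,-10.4,0],"grip":4},{"delta_pos":[-40,0,-40],"rotation":[0,-10.4,0],"grip":4},{"delta_pos":[-44,0,-44],"rotation":[0,-10.4,0],"grip":4},{"delta_pos":[-48,0,-48],"rotation":[0,-10.4,0],"grip":4},{"delta_pos":[-52,2,-51],"rotation":[0,-10.4,0],"grip":4},{"delta_pos":[-55,5,-54],"rotation":[0,-10.4,0],"grip":4},{"delta_pos":[-56.8,8,-55.6],"rotation":[0,-10.4,0],"grip":4},{"delta_pos":[-56.8,9.1,-55.6],"rotation":[0,-10.4,0],"grip":4},{"delta_pos":[-56.8,9.1,-55.6],"rotation":[0,-10.4,0],"grip":4}]' 40; python3 - <<'E'
from h import *
print(to([0.532,-0.162,0.059],R.from_euler('xyz',[-90,0,85.3],degrees=True)))
a=snap('side','s1.png')
a=cv2.resize(a[130:290,280:460],None,fx=3.3,fy=3.3);cv2.imwrite('pics/s1c.png',a[:,:,::-1])
E
```

```text
time_s: 3.52
eef_pos: [0.5316, -0.1612, 0.1399]
eef_rot: [-89.9, -0.0, 85.3]
contact_force: [-0.2, 0.5, 1.0]
finger_gap: 0.04
(array([-0.08,  8.09, -0.06]), array([-0.09,  0.04,  0.04]))
```

View pics/s1c.png

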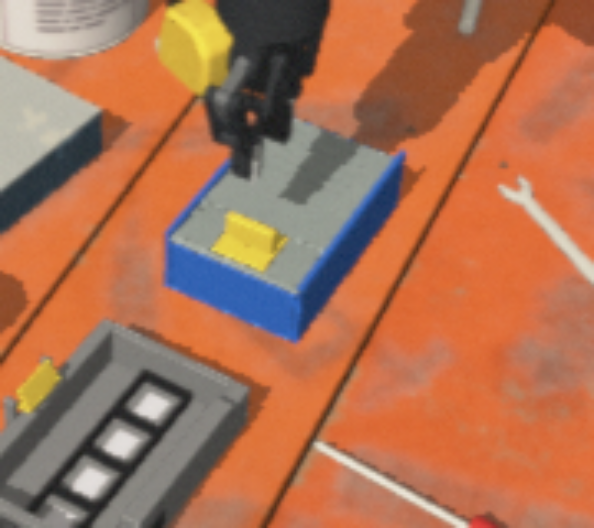

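```bash
python3 -m handwheel '[{"delta_pos":[-0.1,2,-0.1],"rotation":[0,0,0],"grip":4},{"delta_pos":[-0.1,4,-0.1],"rotation":[0,0,0],"grip":4},{"delta_pos":[-0.1,6,-0.1],"rotation":[0,0,0],"grip":4},{"delta_pos":[-0.1,7.5,-0.1],"rotation":[0,0,0],"grip":4},{"delta_pos":[-0.1,8.1,-0.1],"rotation":[0,0,0],"grip":4},{"delta_pos":[-0.1,8.1,-0.1],"rotation":[0,0,0],"grip":4},{"delta_pos":[-0.1,8.1,-0.1],"rotation":[0,0,0],"grip":0},{"delta_pos":[-0.1,8.1,-0.1],"rotation":[0,0,0],"grip":0},{"delta_pos":[-0.1,8.1,-0.1],"rotation":[0,0,0],"grip":0},{"delta_pos":[-0.1,8.1,-0.1],"rotation":[0,0,0],"grip":0},{"delta_pos":[-0.1,8.1,-0.1],"rotation":[0,0,0],"grip":0},{"delta_pos":[-0.1,8.1,-0.1],"rotation":[0,0,0],"grip":0}]' 40
```

```text
time_s: 5.08
eef_pos: [0.5334, -0.163, 0.0594]
eef_rot: [-90.0, 0.0, 85.3]
contact_force: [1.6, -1.1, 0.5]
finger_gap: 0.007
```

```bash
python3 -m handwheel '[{"delta_pos":[0,0.3,0],"rotation":[0,0,0],"grip":0},{"delta_pos":[0,0.6,0],"rotation":[0,0,0],"grip":0},{"delta_pos":[0,0.6,0],"rotation":[0,0,0],"grip":0},{"delta_pos":[0,0.6,0],"rotation":[0,0,0],"grip":0}]' 40; python3 - <<'E'
from h import *
c,s=np.cos(np.radians(-4.7)),np.sin(np.radians(-4.7))
p,r=pose(); d=-0.15*np.array([-s,c,0]); print(to(p+d))
E
```

```text
time_s: 5.58
eef_pos: [0.5334, -0.1632, 0.0537]
eef_rot: [-90.1, 0.0, 85.3]
contact_force: [-0.2, -1.1, 6.8]
finger_gap: 0.0071
(array([-1.5e+01,  1.0e-02,  1.0e-02]), array([0., 0., 0.]))
```

```bash
python3 -m handwheel '[{"delta_pos":[-0.5,0,0],"rotation":[0,0,0],"grip":0},{"delta_pos":[-1,0,0],"rotation":[0,0,0],"grip":0},{"delta_pos":[-1.5,0,0],"rotation":[0,0,0],"grip":0},{"delta_pos":[-2,0,0],"rotation":[0,0,0],"grip":0},{"delta_pos":[-3,0,0],"rotation":[0,0,0],"grip":0},{"delta_pos":[-3,0,0],"rotation":[0,0,0],"grip":0}]' 40;
```

```text
time_s: 6.32
eef_pos: [0.5309, -0.1936, 0.0537]
eef_rot: [-90.0, 0.0, 85.3]
contact_force: [0.2, -0.5, 8.0]
finger_gap: 0.0065
```

```bash
python3 -m handwheel '[{"delta_pos":[-1,-0.2,0],"rotation":[0,0,0],"grip":0},{"delta_pos":[-2,-0.4,0],"rotation":[0,0,0],"grip":0},{"delta_pos":[-3,-0.5,0],"rotation":[0,0,0],"grip":0},{"delta_pos":[-4,-0.5,0],"rotation":[0,0,0],"grip":0},{"delta_pos":[-5,-0.5,0],"rotation":[0,0,0],"grip":0},{"delta_pos":[-6,-0.5,0],"rotation":[0,0,0],"grip":0},{"delta_pos":[-7,-0.5,0],"rotation":[0,0,0],"grip":0},{"delta_pos":[-8,-0.5,0],"rotation":[0,0,0],"grip":0},{"delta_pos":[-9,-0.5,0],"rotation":[0,0,0],"grip":0},{"delta_pos":[-10,-0.5,0],"rotation":[0,0,0],"grip":0},{"delta_pos":[-11,-0.5,0],"rotation":[0,0,0],"grip":0},{"delta_pos":[-11.7,-0.5,0],"rotation":[0,0,0],"grip":0},{"delta_pos":[-12,-0.5,0],"rotation":[0,0,0],"grip":0},{"delta_pos":[-12.2,-0.5,0],"rotation":[0,0,0],"grip":0},{"delta_pos":[-12.2,-0.5,0],"rotation":[0,0,0],"grip":0}]' 40; python3 - <<'E'
from h import *
for n in('top','side'):
    a=snap(n,n+'2.png')
    print([(round(d['p'],2),np.round(c2w(d['point'],n),3).tolist()) for d in landmark_of('block_1',n)])
E
```

```text
time_s: 8.2
eef_pos: [0.5209, -0.312, 0.0578]
eef_rot: [-90.0, -0.3, 85.4]
contact_force: [7.0, 11.5, 2.0]
finger_gap: 0.007
[(0.47, [0.531, -0.257, 0.022]), (0.43, [0.528, -0.223, 0.023]), (0.4, [0.532, -0.193, 0.023])]
[(0.62, [0.536, -0.194, 0.021]), (0.5, [0.531, -0.253, 0.022]), (0.41, [0.525, -0.225, 0.021]), (0.37, [0.6, 0.034, 0.05])]
```

View pics/top2.png

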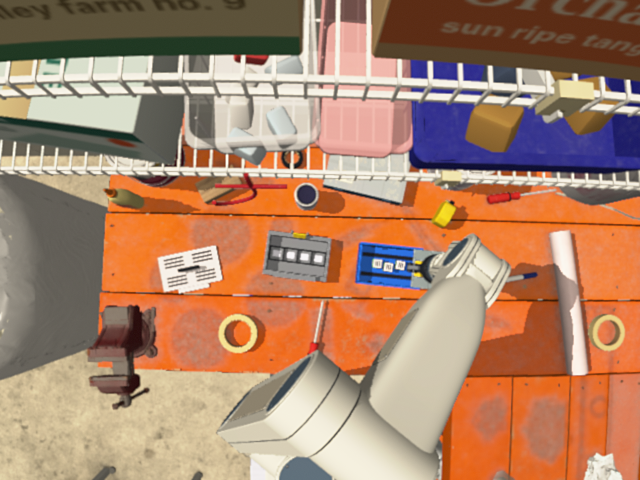

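View pics/side2.png

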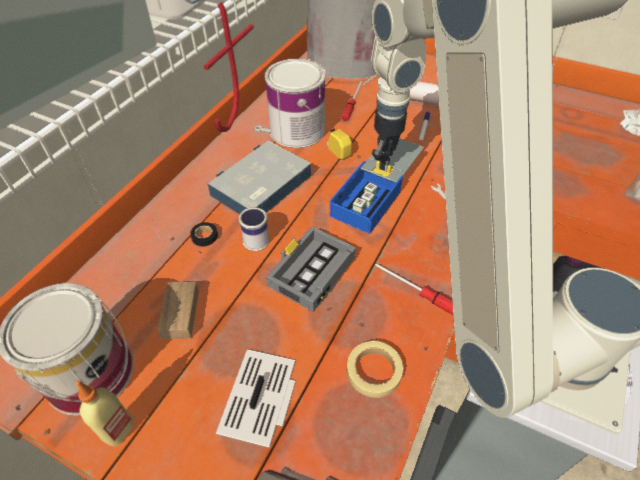

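```bash
python3 -m handwheel '[{"delta_pos":[0.1,-0.1,0],"rotation":[0,0,0],"grip":4},{"delta_pos":[0.1,-0.1,0],"rotation":[0,0,0],"grip":4},{"delta_pos":[0.1,-0.1,0],"rotation":[0,0,0],"grip":4},{"delta_pos":[0.1,-0.1,0],"rotation":[0,0,0],"grip":4},{"delta_pos":[0.1,-3,0],"rotation":[0,0,0],"grip":4},{"delta_pos":[0.1,-7,0],"rotation":[0,0,0],"grip":4},{"delta_pos":[0.1,-10,0],"rotation":[0,0,0],"grip":4}]' 40; python3 - <<'E'
from h import *
for n,b in(('top',(350,235,450,295)),('side',(310,140,430,240))):
    a=snap(n,n+'3.png');x0,y0,x1,y1=b
    cv2.imwrite('pics/%s3c.png'%n,cv2.resize(a[y0:y1,x0:x1],None,fx=6,fy=6,interpolation=cv2.INTER_CUBIC)[:,:,::-1])
    print([(round(d['p'],2),np.round(c2w(d['point'],n),3).tolist()) for d in landmark_of('block_1',n)])
    print([(round(d['p'],2),np.round(c2w(d['point'],n),3).tolist()) for d in landmark_of('tab_ridge',n)])
E
```

```text
time_s: 9.28
eef_pos: [0.5209, -0.3137, 0.1599]
eef_rot: [-90.0, 0.0, 85.3]
contact_force: [0.6, 0.8, 0.4]
finger_gap: 0.04
[(0.61, [0.528, -0.222, 0.022]), (0.57, [0.53, -0.253, 0.023]), (0.49, [0.531, -0.193, 0.02])]
[(0.4, [0.523, -0.314, 0.08]), (0.38, [0.529, -0.223, -0.001])]
[(0.57, [0.533, -0.255, 0.019]), (0.54, [0.525, -0.225, 0.021]), (0.45, [0.536, -0.197, 0.019])]
[(0.74, [0.519, -0.313, 0.071])]
```

View pics/top3c.png

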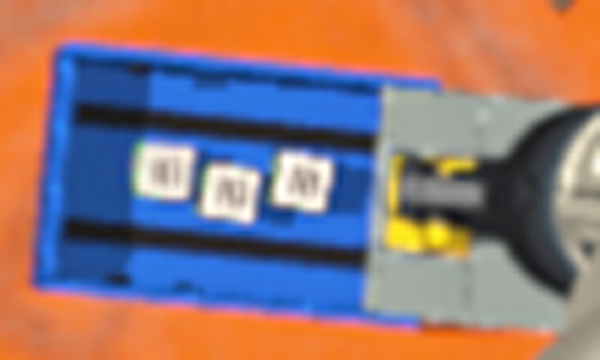

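View pics/side3c.png

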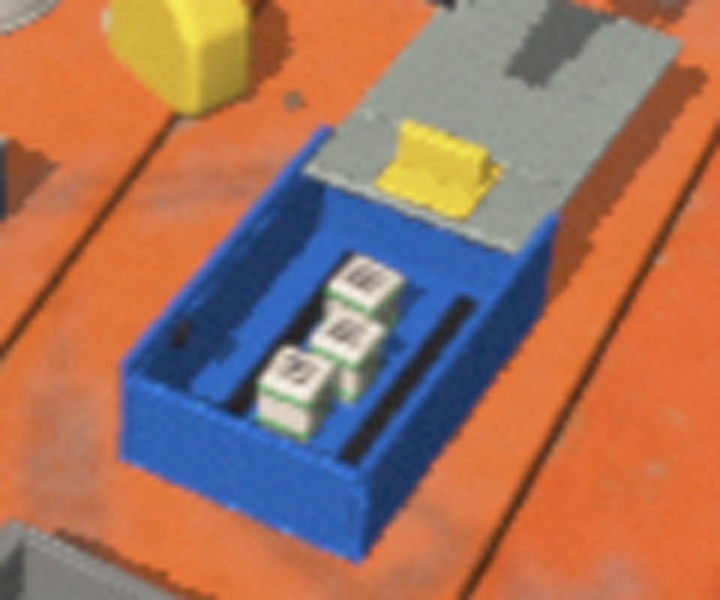

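```bash
python3 - <<'E'
from h import *
for n,u,v in(('A',165,171),('B',230,191),('C',302,181)): print(n,ray('top',350+u/6-.4,235+v/6-.4,.035).round(4))
for n,u,v in(('A',295,375),('B',348,332),('C',365,280)): print(n,ray('side',310+u/6-.4,140+v/6-.4,.035).round(4))
print(to([.5305,-.2535,.06],R.from_euler('xyz',[-90,0,-7],degrees=True)))
print(sense()['joint_positions'])
E
```

```text
A [ 0.5345 -0.1907  0.035 ]
B [ 0.5257 -0.2216  0.035 ]
C [ 0.5311 -0.2558  0.035 ]
A [ 0.5336 -0.1886  0.035 ]
B [ 0.5239 -0.2226  0.035 ]
C [ 0.5301 -0.2557  0.035 ]
(array([ 6.02,  9.72, -0.54]), array([-1.100e-01,  9.234e+01, -3.000e-02]))
[-3.89458082e+01  2.20964178e+01  1.05067114e+00  6.90542745e+01
 -3.79853138e-03 -3.42816509e+01]
```

```bash
python3 -m handwheel '[{"delta_pos":[1,-0.5,0],"rotation":[0,10,0],"grip":4.5},{"delta_pos":[2,-0.5,0],"rotation":[0,20,0],"grip":4.5},{"delta_pos":[3,-0.5,0],"rotation":[0,30,0],"grip":4.5},{"delta_pos":[4,-0.5,0],"rotation":[0,40,0],"grip":4.5},{"delta_pos":[5,-0.5,0],"rotation":[0,50,0],"grip":4.5},{"delta_pos":[5.83,0,-0.48],"rotation":[0,60,0],"grip":4.5},{"delta_pos":[5.83,0,-0.48],"rotation":[0,70,0],"grip":4.5},{"delta_pos":[5.83,0,-0.48],"rotation":[0,80,0],"grip":4.5},{"delta_pos":[5.83,2,-0.48],"rotation":[0,90,0],"grip":4.5},{"delta_pos":[5.83,5,-0.48],"rotation":[0,93,0],"grip":4.5},{"delta_pos":[5.83,8,-0.48],"rotation":[0,93,0],"grip":4.5},{"delta_pos":[5.83,8,-0.48],"rotation":[0,93,0],"grip":4.5}]' 40; python3 - <<'E'
from h import *
print(to([.5305,-.256,.012]))
a=snap('side','s4.png');cv2.imwrite('pics/s4c.png',cv2.resize(a[100:240,310:430],None,fx=4,fy=4,interpolation=cv2.INTER_CUBIC)[:,:,::-1])
E
```

```text
time_s: 11.08
eef_pos: [0.5287, -0.2546, 0.0754]
eef_rot: [-89.9, 0.3, -7.7]
contact_force: [-0.6, 0.7, 0.5]
finger_gap: 0.045
(array([ 0.23,  6.34, -0.13]), array([0., 0., 0.]))
```

View pics/s4c.png

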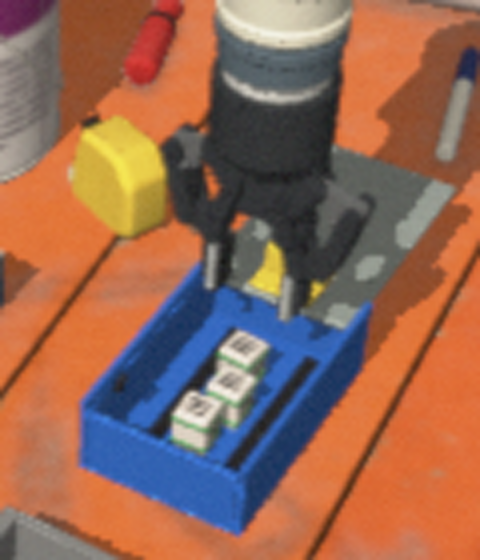

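```bash
python3 -m handwheel '[{"delta_pos":[0.2,2,-0.1],"rotation":[0,0,0],"grip":4.5},{"delta_pos":[0.2,4,-0.1],"rotation":[0,0,0],"grip":4.5},{"delta_pos":[0.2,5.5,-0.1],"rotation":[0,0,0],"grip":4.5},{"delta_pos":[0.2,6.3,-0.1],"rotation":[0,0,0],"grip":4.5},{"delta_pos":[0.2,6.3,-0.1],"rotation":[0,0,0],"grip":4.5},{"delta_pos":[0.2,6.3,-0.1],"rotation":[0,0,0],"grip":1.5},{"delta_pos":[0.2,6.3,-0.1],"rotation":[0,0,0],"grip":1.5},{"delta_pos":[0.2,6.3,-0.1],"rotation":[0,0,0],"grip":1.5},{"delta_pos":[0.2,6.3,-0.1],"rotation":[0,0,0],"grip":1.5},{"delta_pos":[0.2,6.3,-0.1],"rotation":[0,0,0],"grip":1.5}]' 40
```

```text
time_s: 12.38
eef_pos: [0.5327, -0.2573, 0.0161]
eef_rot: [-90.0, -0.1, -7.7]
contact_force: [-0.0, -0.1, 6.0]
finger_gap: 0.0235
```

```bash
python3 -m handwheel '[{"delta_pos":[0,-0.6,0],"rotation":[0,0,0],"grip":1.5},{"delta_pos":[0,-2,0],"rotation":[0,0,0],"grip":1.5},{"delta_pos":[0,-5,0],"rotation":[0,0,0],"grip":1.5},{"delta_pos":[0,-8,0],"rotation":[0,0,0],"grip":1.5},{"delta_pos":[0,-11,0],"rotation":[0,0,0],"grip":1.5},{"delta_pos":[0,-11,0],"rotation":[0,0,0],"grip":1.5}]' 40; python3 - <<'E'
from h import *
a=snap('side','s5.png');cv2.imwrite('pics/s5c.png',cv2.resize(a[60:240,290:430],None,fx=4,fy=4,interpolation=cv2.INTER_CUBIC)[:,:,::-1])
th=np.radians(-6.0);c,s=np.cos(th),np.sin(th)
for y in(-60,-20,20,60):
    P=np.array([.550-s*y/1000,.0357+c*y/1000,.1]);print(y,P,to(P,R.from_euler('xyz',[-90,0,-6],degrees=True)))
E
```

```text
time_s: 13.12
eef_pos: [0.5333, -0.2576, 0.1285]
eef_rot: [-90.1, -0.3, -7.7]
contact_force: [0.8, -0.5, -1.5]
finger_gap: 0.0235
-60 [ 0.54372829 -0.02397131  0.1       ] (array([-2.02,  2.65, 23.27]), array([ 0.07, -1.66,  0.13]))
-20 [0.54790943 0.01580956 0.1       ] (array([-2.13,  2.64, 27.27]), array([ 0.07, -1.66,  0.13]))
20 [0.55209057 0.05559044 0.1       ] (array([-2.25,  2.64, 31.26]), array([ 0.07, -1.66,  0.13]))
60 [0.55627171 0.09537131 0.1       ] (array([-2.36,  2.64, 35.26]), array([ 0.07, -1.66,  0.13]))
```

View pics/s5c.png

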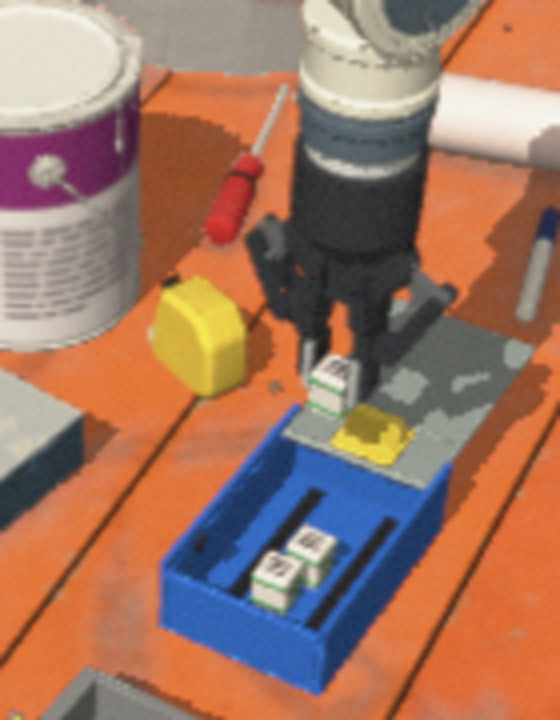

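```bash
python3 - <<'E'
from h import *
for u,v in((157,133),(218,140),(280,148)): print(ray('top',255+u/4.4-.4,225+v/4.4-.4,.006).round(4))
for u,v in((180,440),(216,395),(253,351)): print(ray('side',260+u/3.8-.4,160+v/3.8-.4,.006).round(4))
E
```

```text
[0.5537 0.056  0.006 ]
[0.55  0.016 0.006]
[ 0.5456 -0.0247  0.006 ]
[0.5536 0.0547 0.006 ]
[0.5499 0.0144 0.006 ]
[ 0.5451 -0.0272  0.006 ]
```

```bash
python3 -m handwheel '[{"delta_pos":[0,0,3],"rotation":[0,0,0],"grip":1.5},{"delta_pos":[-0.5,0,7],"rotation":[0,0,0],"grip":1.5},{"delta_pos":[-1,0,11],"rotation":[0,0,0],"grip":1.5},{"delta_pos":[-1,0,15],"rotation":[0,1.6,0],"grip":1.5},{"delta_pos":[-1.5,0,19],"rotation":[0,-1.7,0],"grip":1.5},{"delta_pos":[-1.8,0,23],"rotation":[0,-1.7,0],"grip":1.5},{"delta_pos":[-2,0,27],"rotation":[0,-1.7,0],"grip":1.5},{"delta_pos":[-2.1,1,30],"rotation":[0,-1.7,0],"grip":1.5},{"delta_pos":[-2.1,3,31.2],"rotation":[0,-1.7,0],"grip":1.5},{"delta_pos":[-2.1,5,31.2],"rotation":[0,-1.7,0],"grip":1.5},{"delta_pos":[-2.1,6,31.2],"rotation":[0,-1.7,0],"grip":1.5},{"delta_pos":[-2.1,6,31.2],"rotation":[0,-1.7,0],"grip":1.5}]' 40; python3 - <<'E'
from h import *
print(to([.5535,.0555,.0185],R.from_euler('xyz',[-90,0,-6],degrees=True)))
for n,b in(('top',(250,215,350,295)),('side',(250,150,380,320))):
    a=snap(n,n+'6.png');x0,y0,x1,y1=b
    cv2.imwrite('pics/%s6c.png'%n,cv2.resize(a[y0:y1,x0:x1],None,fx=4,fy=4,interpolation=cv2.INTER_CUBIC)[:,:,::-1])
E
```

```text
time_s: 14.68
eef_pos: [0.5524, 0.0549, 0.0645]
eef_rot: [-90.0, 0.1, -6.0]
contact_force: [-0.3, -0.1, -0.8]
finger_gap: 0.0235
(array([0.11, 4.6 , 0.07]), array([ 0.01,  0.03, -0.11]))
```

View pics/side6c.png

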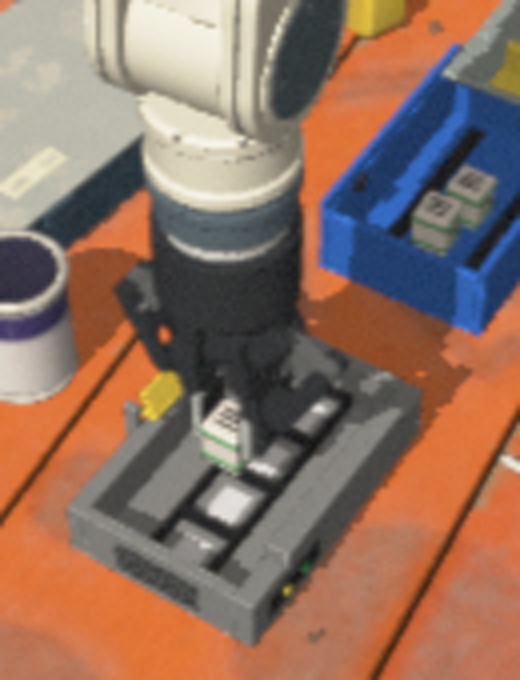

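```bash
python3 -m handwheel '[{"delta_pos":[0.1,2,0],"rotation":[0,0,0],"grip":1.5},{"delta_pos":[0.1,3.5,0],"rotation":[0,0,0],"grip":1.5},{"delta_pos":[0.1,4.5,0],"rotation":[0,0,0],"grip":1.5},{"delta_pos":[0.1,4.6,0],"rotation":[0,0,0],"grip":1.5},{"delta_pos":[0.1,4.6,0],"rotation":[0,0,0],"grip":1.5}]' 40
```

```text
time_s: 15.4
eef_pos: [0.5543, 0.055, 0.0196]
eef_rot: [-90.0, -0.0, -6.0]
contact_force: [-0.0, -0.7, -0.8]
finger_gap: 0.0233
```

```bash
python3 -m handwheel '[{"delta_pos":[0,0.1,0],"rotation":[0,0,0],"grip":2.6},{"delta_pos":[0,0.1,0],"rotation":[0,0,0],"grip":3.2},{"delta_pos":[0,0.1,0],"rotation":[0,0,0],"grip":3.6},{"delta_pos":[0,0.1,0],"rotation":[0,0,0],"grip":3.6},{"delta_pos":[0,-2,0],"rotation":[0,0,0],"grip":3.6},{"delta_pos":[0,-5,0],"rotation":[0,0,0],"grip":3.6},{"delta_pos":[0,-9,0],"rotation":[0,0,0],"grip":3.6},{"delta_pos":[0,-11,0],"rotation":[0,0,0],"grip":3.6}]' 40; python3 - <<'E'
from h import *
print(to([.525,-.222,.0145],R.from_euler('xyz',[-90,0,-10],degrees=True)))
for n,b in(('top',(250,215,350,295)),('side',(250,150,380,320))):
    a=snap(n,n+'7.png');x0,y0,x1,y1=b
    cv2.imwrite('pics/%s7c.png'%n,cv2.resize(a[y0:y1,x0:x1],None,fx=4,fy=4,interpolation=cv2.INTER_CUBIC)[:,:,::-1])
E
```

```text
time_s: 16.4
eef_pos: [0.5546, 0.055, 0.1315]
eef_rot: [-90.0, -0.1, -6.0]
contact_force: [0.2, 0.7, -0.6]
finger_gap: 0.036
(array([ -0.1 ,  11.69, -27.86]), array([-0.01,  4.04,  0.14]))
```

View pics/side7c.png

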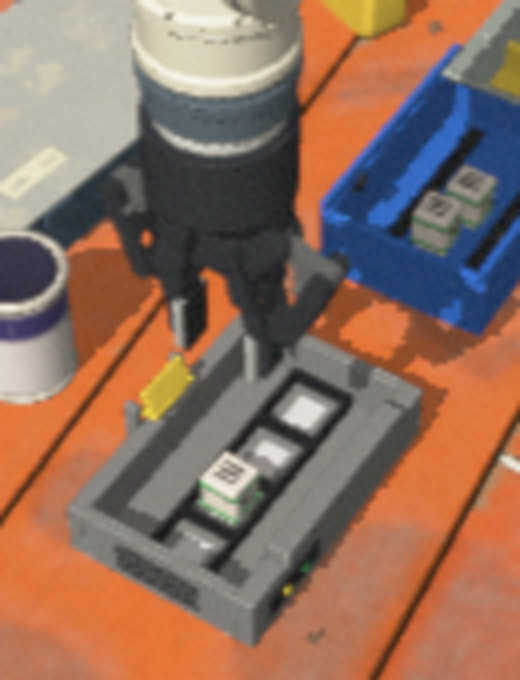

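```bash
python3 -m handwheel '[{"delta_pos":[0,0,-3],"rotation":[0,0,0],"grip":4.2},{"delta_pos":[0,0,-7],"rotation":[0,1,0],"grip":4.2},{"delta_pos":[0,0,-11],"rotation":[0,2,0],"grip":4.2},{"delta_pos":[0,0,-15],"rotation":[0,3,0],"grip":4.2},{"delta_pos":[0,0,-19],"rotation":[0,4,0],"grip":4.2},{"delta_pos":[0,0,-23],"rotation":[0,4,0],"grip":4.2},{"delta_pos":[-0.1,1,-26.5],"rotation":[0,4,0],"grip":4.2},{"delta_pos":[-0.1,3,-27.9],"rotation":[0,4,0],"grip":4.2},{"delta_pos":[-0.1,6,-27.9],"rotation":[0,4,0],"grip":4.2},{"delta_pos":[-0.1,8,-27.9],"rotation":[0,4,0],"grip":4.2},{"delta_pos":[-0.1,10,-27.9],"rotation":[0,4,0],"grip":4.2},{"delta_pos":[-0.1,11,-27.9],"rotation":[0,4,0],"grip":4.2},{"delta_pos":[-0.1,11.5,-27.9],"rotation":[0,4,0],"grip":4.2},{"delta_pos":[-0.1,11.5,-27.9],"rotation":[0,4,0],"grip":4.2}]' 40;
```

```text
time_s: 18.25
eef_pos: [0.5241, -0.2224, 0.0142]
eef_rot: [-90.0, 0.0, -10.0]
contact_force: [-0.3, -0.7, -0.8]
finger_gap: 0.042
```

```bash
python3 -m handwheel '[{"delta_pos":[0.1,-0.2,0],"rotation":[0,0,0],"grip":4.2},{"delta_pos":[0.1,-0.2,0],"rotation":[0,0,0],"grip":1.5},{"delta_pos":[0.1,-0.2,0],"rotation":[0,0,0],"grip":1.5},{"delta_pos":[0.1,-0.2,0],"rotation":[0,0,0],"grip":1.5},{"delta_pos":[0.1,-0.2,0],"rotation":[0,0,0],"grip":1.5},{"delta_pos":[0.1,-0.2,0],"rotation":[0,0,0],"grip":1.5},{"delta_pos":[0.1,-0.2,0],"rotation":[0,0,0],"grip":1.5}]' 40;python3 - <<'E'
from h import *
s=sense();print(s['eef_pos'],s['finger_gap'],s['contact_force'])
print(to([.550,.0157,.0195],R.from_euler('xyz',[-90,0,-6],degrees=True)))
E
```

```text
time_s: 19.12
eef_pos: [0.5256, -0.2229, 0.0172]
eef_rot: [-90.0, -0.1, -10.0]
contact_force: [-0.3, 0.3, 6.1]
finger_gap: 0.0232
[ 0.52559197 -0.22289781  0.01722386] 0.023216217509421034 [-0.30057023  0.25376389  6.10223074]
(array([-1.72, -0.25, 23.92]), array([ 0.04, -3.95,  0.1 ]))
```

```bash
python3 -m handwheel '[{"delta_pos":[0,-1,0],"rotation":[0,0,0],"grip":1.5},{"delta_pos":[0,-4,0],"rotation":[0,0,0],"grip":1.5},{"delta_pos":[0,-8,0],"rotation":[0,0,0],"grip":1.5},{"delta_pos":[0,-10,2],"rotation":[0,0,0],"grip":1.5},{"delta_pos":[-0.3,-10.5,5],"rotation":[0,0,0],"grip":1.5},{"delta_pos":[-0.5,-10.5,9],"rotation":[0,-1,0],"grip":1.5},{"delta_pos":[-1,-10,13],"rotation":[0,-2,0],"grip":1.5},{"delta_pos":[-1.5,-10,17],"rotation":[0,-4,0],"grip":1.5},{"delta_pos":[-1.7,-10,20.5],"rotation":[0,-4,0],"grip":1.5},{"delta_pos":[-1.7,-9,23],"rotation":[0,-4,0],"grip":1.5},{"delta_pos":[-1.7,-7,23.9],"rotation":[0,-4,0],"grip":1.5},{"delta_pos":[-1.7,-5,23.9],"rotation":[0,-4,0],"grip":1.5},{"delta_pos":[-1.7,-4.5,23.9],"rotation":[0,-4,0],"grip":1.5},{"delta_pos":[-1.7,-4.5,23.9],"rotation":[0,-4,0],"grip":1.5}]' 40; python3 - <<'E'
from h import *
print(to([.550,.0157,.0198],R.from_euler('xyz',[-90,0,-6],degrees=True)))
a=snap('side','s8.png');cv2.imwrite('pics/s8c.png',cv2.resize(a[150:320,250:380],None,fx=4,fy=4,interpolation=cv2.INTER_CUBIC)[:,:,::-1])
E
```

```text
time_s: 20.88
eef_pos: [0.5497, 0.0156, 0.0617]
eef_rot: [-90.0, -0.0, -6.0]
contact_force: [-0.4, 0.4, 0.3]
finger_gap: 0.0231
(array([0.03, 4.19, 0.01]), array([0.  , 0.03, 0.  ]))
```

View pics/s8c.png

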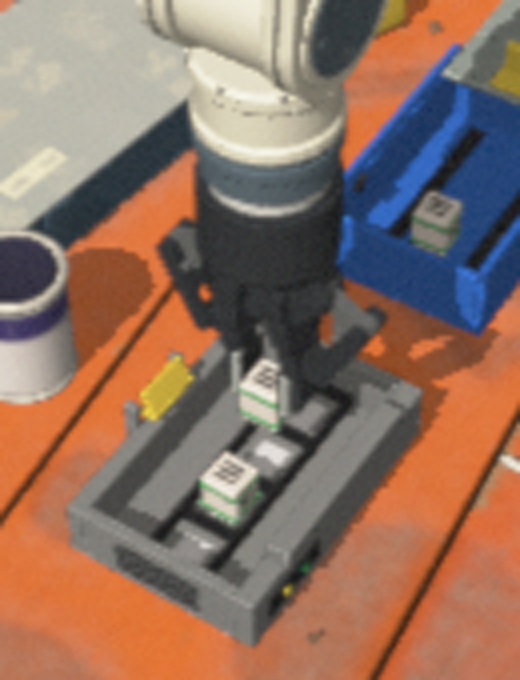

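```bash
python3 -m handwheel '[{"delta_pos":[0,2,0],"rotation":[0,0,0],"grip":1.5},{"delta_pos":[0,3.5,0],"rotation":[0,0,0],"grip":1.5},{"delta_pos":[0,4.1,0],"rotation":[0,0,0],"grip":1.5},{"delta_pos":[0,4.2,0],"rotation":[0,0,0],"grip":1.5},{"delta_pos":[0,4.2,0],"rotation":[0,0,0],"grip":2.6},{"delta_pos":[0,4.2,0],"rotation":[0,0,0],"grip":3.2},{"delta_pos":[0,4.2,0],"rotation":[0,0,0],"grip":3.6},{"delta_pos":[0,4.2,0],"rotation":[0,0,0],"grip":3.6},{"delta_pos":[0,2,0],"rotation":[0,0,0],"grip":3.6},{"delta_pos":[0,-2,0],"rotation":[0,0,0],"grip":3.6},{"delta_pos":[0,-5,0],"rotation":[0,0,0],"grip":3.6},{"delta_pos":[0,-6,0],"rotation":[0,0,0],"grip":3.6}]' 40; python3 - <<'E'
from h import *
for n,b in(('top',(250,215,450,295)),('side',(250,150,400,320))):
    a=snap(n,n+'9.png');x0,y0,x1,y1=b
    cv2.imwrite('pics/%s9c.png'%n,cv2.resize(a[y0:y1,x0:x1],None,fx=4,fy=4,interpolation=cv2.INTER_CUBIC)[:,:,::-1])
    print([(round(d['p'],2),np.round(c2w(d['point'],n),3).tolist()) for d in landmark_of('block_1',n)])
print(to([.534,-.190,.0165],R.from_euler('xyz',[-90,0,-5],degrees=True)))
E
```

```text
time_s: 22.42
eef_pos: [0.5504, 0.0157, 0.123]
eef_rot: [-90.0, -0.2, -6.0]
contact_force: [-0.2, 0.2, -1.5]
finger_gap: 0.036
[(0.67, [0.534, -0.191, 0.023])]
[(0.73, [0.548, 0.016, 0.019]), (0.6, [0.533, -0.194, 0.02]), (0.45, [0.553, 0.056, 0.022])]
(array([  0.65,  10.37, -20.63]), array([-0.  , -0.96, -0.08]))
```

View pics/top9c.png

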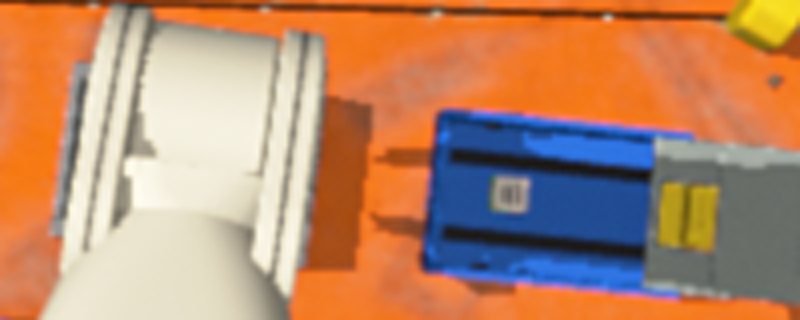

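View pics/side9c.png

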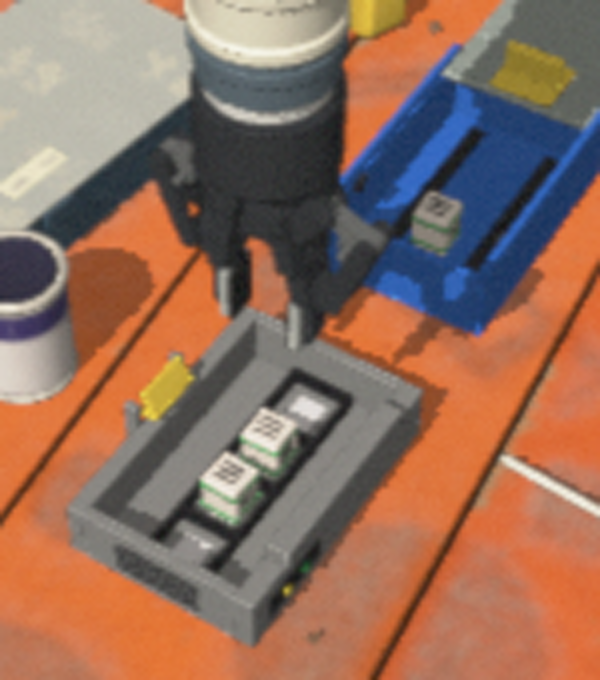

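```bash
python3 -m handwheel '[{"delta_pos":[0,-0.5,-3],"rotation":[0,0,0],"grip":4.2},{"delta_pos":[0.2,-0.5,-7],"rotation":[0,-1,0],"grip":4.2},{"delta_pos":[0.4,-0.5,-11],"rotation":[0,-1,0],"grip":4.2},{"delta_pos":[0.6,0,-15],"rotation":[0,-1,0],"grip":4.2},{"delta_pos":[0.65,0,-18.5],"rotation":[0,-1,0],"grip":4.2},{"delta_pos":[0.65,2,-20.6],"rotation":[0,-1,0],"grip":4.2},{"delta_pos":[0.65,5,-20.6],"rotation":[0,-1,0],"grip":4.2},{"delta_pos":[0.65,8,-20.6],"rotation":[0,-1,0],"grip":4.2},{"delta_pos":[0.65,9.5,-20.6],"rotation":[0,-1,0],"grip":4.2},{"delta_pos":[0.65,10.2,-20.6],"rotation":[0,-1,0],"grip":4.2},{"delta_pos":[0.65,10.2,-20.6],"rotation":[0,-1,0],"grip":4.2},{"delta_pos":[0.65,10.2,-20.6],"rotation":[0,-1,0],"grip":1.5},{"delta_pos":[0.65,10.2,-20.6],"rotation":[0,-1,0],"grip":1.5},{"delta_pos":[0.65,10.2,-20.6],"rotation":[0,-1,0],"grip":1.5},{"delta_pos":[0.65,10.2,-20.6],"rotation":[0,-1,0],"grip":1.5},{"delta_pos":[0.65,10.2,-20.6],"rotation":[0,-1,0],"grip":1.5},{"delta_pos":[0.65,10.2,-20.6],"rotation":[0,-1,0],"grip":1.5}]' 40;python3 - <<'E'
from h import *
print(to([.5455,-.0247,.0195],R.from_euler('xyz',[-90,0,-6],degrees=True)))
E
```

```text
time_s: 24.75
eef_pos: [0.5353, -0.1901, 0.0203]
eef_rot: [-90.0, -0.1, -5.0]
contact_force: [-0.9, 0.5, 6.5]
finger_gap: 0.023
(array([-0.41,  0.07, 16.56]), array([0.04, 1.05, 0.1 ]))
```

```bash
python3 -m handwheel '[{"delta_pos":[0,-1,0],"rotation":[0,0,0],"grip":1.5},{"delta_pos":[0,-4,0],"rotation":[0,0,0],"grip":1.5},{"delta_pos":[0,-8,0],"rotation":[0,0,0],"grip":1.5},{"delta_pos":[0,-10,2],"rotation":[0,0,0],"grip":1.5},{"delta_pos":[0,-10.5,5],"rotation":[0,0,0],"grip":1.5},{"delta_pos":[0,-10.5,9],"rotation":[0,1,0],"grip":1.5},{"delta_pos":[-0.3,-10,13],"rotation":[0,1,0],"grip":1.5},{"delta_pos":[-0.4,-9,15.5],"rotation":[0,1,0],"grip":1.5},{"delta_pos":[-0.4,-7,16.6],"rotation":[0,1,0],"grip":1.5},{"delta_pos":[-0.4,-5,16.6],"rotation":[0,1,0],"grip":1.5},{"delta_pos":[-0.4,-4.5,16.6],"rotation":[0,1,0],"grip":1.5},{"delta_pos":[-0.4,-4.5,16.6],"rotation":[0,1,0],"grip":1.5}]' 40; python3 - <<'E'
from h import *
print(to([.5455,-.0245,.0225],R.from_euler('xyz',[-90,0,-6],degrees=True)))
a=snap('side','s10.png');cv2.imwrite('pics/s10c.png',cv2.resize(a[150:320,250:380],None,fx=4,fy=4,interpolation=cv2.INTER_CUBIC)[:,:,::-1])
E
```

```text
time_s: 26.25
eef_pos: [0.5452, -0.0243, 0.0647]
eef_rot: [-90.0, 0.0, -6.0]
contact_force: [-0.6, -0.7, -0.6]
finger_gap: 0.0232
(array([ 0.04,  4.22, -0.02]), array([ 0.  ,  0.03, -0.  ]))
```

View pics/s10c.png

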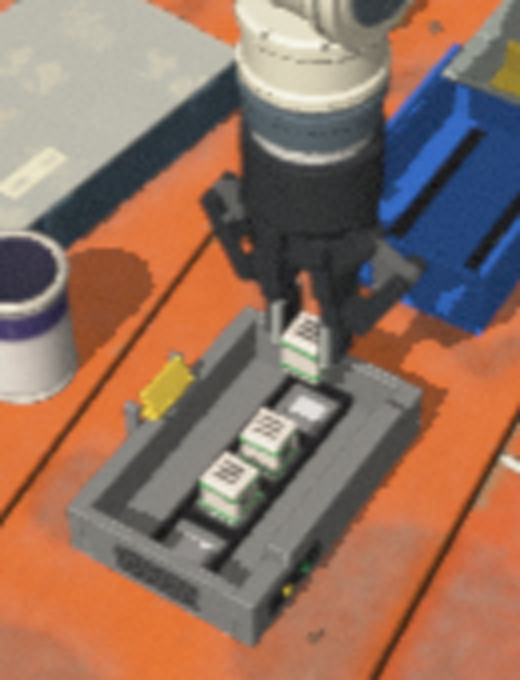

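```bash
python3 -m handwheel '[{"delta_pos":[0,2,0],"rotation":[0,0,0],"grip":1.5},{"delta_pos":[0,3.5,0],"rotation":[0,0,0],"grip":1.5},{"delta_pos":[0,4.1,0],"rotation":[0,0,0],"grip":1.5},{"delta_pos":[0,4.2,0],"rotation":[0,0,0],"grip":1.5},{"delta_pos":[0,4.2,0],"rotation":[0,0,0],"grip":2.6},{"delta_pos":[0,4.2,0],"rotation":[0,0,0],"grip":3.2},{"delta_pos":[0,4.2,0],"rotation":[0,0,0],"grip":3.6},{"delta_pos":[0,4.2,0],"rotation":[0,0,0],"grip":3.6},{"delta_pos":[0,2,0],"rotation":[0,0,0],"grip":3.6},{"delta_pos":[0,-2,0],"rotation":[0,0,0],"grip":3.6},{"delta_pos":[0,-6,0],"rotation":[0,0,0],"grip":3.6},{"delta_pos":[0,-8,0],"rotation":[0,0,0],"grip":3.6}]' 40; python3 - <<'E'
from h import *
for n,b in(('top',(250,215,450,295)),('side',(250,150,400,320))):
    a=snap(n,n+'11.png');x0,y0,x1,y1=b
    cv2.imwrite('pics/%s11c.png'%n,cv2.resize(a[y0:y1,x0:x1],None,fx=4,fy=4,interpolation=cv2.INTER_CUBIC)[:,:,::-1])
print(to([.5209,-.3125,.14],R.from_euler('xyz',[-90,0,85.3],degrees=True)))
E
```

```text
time_s: 27.8
eef_pos: [0.5457, -0.0242, 0.1466]
eef_rot: [-90.0, -0.2, -6.0]
contact_force: [0.3, -0.5, -0.5]
finger_gap: 0.0359
(array([  0.48,   0.67, -28.93]), array([  0.2 , -91.25,   0.17]))
```

View pics/side11c.png

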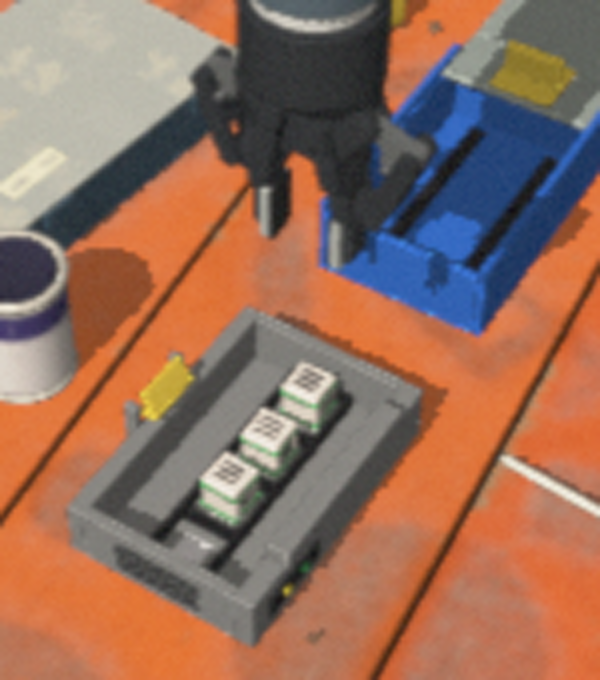

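```bash
python3 -m handwheel '[{"delta_pos":[0,0,-3],"rotation":[0,-10,0],"grip":4},{"delta_pos":[0,0,-6],"rotation":[0,-20,0],"grip":4},{"delta_pos":[0,0,-9],"rotation":[0,-30,0],"grip":4},{"delta_pos":[0.5,0,-12],"rotation":[0,-40,0],"grip":4},{"delta_pos":[0.5,0,-16],"rotation":[0,-50,0],"grip":4},{"delta_pos":[0.5,0,-20],"rotation":[0,-60,0],"grip":4},{"delta_pos":[0.5,0,-24],"rotation":[0,-70,0],"grip":4},{"delta_pos":[0.5,0,-27],"rotation":[0,-80,0],"grip":4},{"delta_pos":[0.5,0.7,-28.9],"rotation":[0,-90,0],"grip":4},{"delta_pos":[0.5,0.7,-28.9],"rotation":[0,-91.3,0],"grip":4},{"delta_pos":[0.5,0.7,-28.9],"rotation":[0,-91.3,0],"grip":4}]' 40; python3 - <<'E'
from h import *
print(to([.5209,-.3125,.059],R.from_euler('xyz',[-90,0,85.3],degrees=True)))
a=snap('side','s12.png');cv2.imwrite('pics/s12c.png',cv2.resize(a[100:240,310:450],None,fx=4,fy=4,interpolation=cv2.INTER_CUBIC)[:,:,::-1])
E
```

```text
time_s: 29.28
eef_pos: [0.5199, -0.3114, 0.1366]
eef_rot: [-89.9, -0.0, 85.2]
contact_force: [0.4, -0.1, 0.2]
finger_gap: 0.0399
(array([-0.11,  7.76, -0.12]), array([-0.06, -0.1 ,  0.05]))
```

View pics/s12c.png

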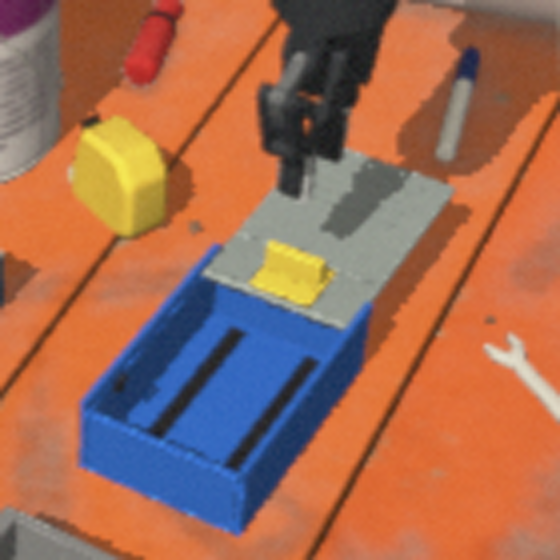

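```bash
python3 -m handwheel '[{"delta_pos":[-0.1,2,-0.1],"rotation":[0,0,0],"grip":4},{"delta_pos":[-0.1,4,-0.1],"rotation":[0,0,0],"grip":4},{"delta_pos":[-0.1,6,-0.1],"rotation":[0,0,0],"grip":4},{"delta_pos":[-0.1,7.3,-0.1],"rotation":[0,0,0],"grip":4},{"delta_pos":[-0.1,7.7,-0.1],"rotation":[0,0,0],"grip":4},{"delta_pos":[-0.1,7.7,-0.1],"rotation":[0,0,0],"grip":0},{"delta_pos":[-0.1,7.7,-0.1],"rotation":[0,0,0],"grip":0},{"delta_pos":[-0.1,7.7,-0.1],"rotation":[0,0,0],"grip":0},{"delta_pos":[-0.1,7.7,-0.1],"rotation":[0,0,0],"grip":0},{"delta_pos":[-0.1,7.7,-0.1],"rotation":[0,0,0],"grip":0},{"delta_pos":[-0.1,8.1,-0.1],"rotation":[0,0,0],"grip":0},{"delta_pos":[-0.1,8.3,-0.1],"rotation":[0,0,0],"grip":0},{"delta_pos":[-0.1,8.3,-0.1],"rotation":[0,0,0],"grip":0}]' 40
```

```text
time_s: 30.95
eef_pos: [0.5214, -0.3119, 0.0552]
eef_rot: [-90.1, -0.1, 85.4]
contact_force: [1.0, 7.4, 3.4]
finger_gap: 0.0071
```

```bash
python3 -m handwheel '[{"delta_pos":[1,0.1,0],"rotation":[0,0,0],"grip":0},{"delta_pos":[2,0.1,0],"rotation":[0,0,0],"grip":0},{"delta_pos":[3,0.1,0],"rotation":[0,0,0],"grip":0},{"delta_pos":[4,0.1,0],"rotation":[0,0,0],"grip":0},{"delta_pos":[5,0.1,0],"rotation":[0,0,0],"grip":0},{"delta_pos":[6,0.1,0],"rotation":[0,0,0],"grip":0},{"delta_pos":[7,0.1,0],"rotation":[0,0,0],"grip":0},{"delta_pos":[8,0.1,0],"rotation":[0,0,0],"grip":0},{"delta_pos":[9,0.1,0],"rotation":[0,0,0],"grip":0},{"delta_pos":[10,0.1,0],"rotation":[0,0,0],"grip":0},{"delta_pos":[11,0.1,0],"rotation":[0,0,0],"grip":0},{"delta_pos":[11.5,0.1,0],"rotation":[0,0,0],"grip":0},{"delta_pos":[11.5,0.1,0],"rotation":[0,0,0],"grip":0}]' 40
```

```text
time_s: 32.58
eef_pos: [0.5308, -0.1984, 0.0548]
eef_rot: [-90.1, 0.1, 85.4]
contact_force: [-2.1, 0.3, 8.2]
finger_gap: 0.0067
```

```bash
python3 -m handwheel '[{"delta_pos":[0.8,0.05,0],"rotation":[0,0,0],"grip":0},{"delta_pos":[1.5,0.05,0],"rotation":[0,0,0],"grip":0},{"delta_pos":[2,0.05,0],"rotation":[0,0,0],"grip":0},{"delta_pos":[2.5,0.05,0],"rotation":[0,0,0],"grip":0},{"delta_pos":[3,0.05,0],"rotation":[0,0,0],"grip":0},{"delta_pos":[3.4,0.05,0],"rotation":[0,0,0],"grip":0},{"delta_pos":[3.6,0.05,0],"rotation":[0,0,0],"grip":0},{"delta_pos":[3.8,0.05,0],"rotation":[0,0,0],"grip":0},{"delta_pos":[3.8,0.05,0],"rotation":[0,0,0],"grip":0}]' 40
```

```text
time_s: 33.7
eef_pos: [0.5339, -0.1618, 0.0546]
eef_rot: [-90.1, 0.2, 85.3]
contact_force: [-3.9, -3.0, 12.0]
finger_gap: 0.0067
```

```bash
python3 -m handwheel '[{"delta_pos":[0,-0.3,0],"rotation":[0,0,0],"grip":0},{"delta_pos":[0,-0.6,0],"rotation":[0,0,0],"grip":0},{"delta_pos":[0,-0.6,0],"rotation":[0,0,0],"grip":4},{"delta_pos":[0,-0.6,0],"rotation":[0,0,0],"grip":4},{"delta_pos":[0,-0.6,0],"rotation":[0,0,0],"grip":4},{"delta_pos":[0,-0.6,0],"rotation":[0,0,0],"grip":4},{"delta_pos":[0,-4,0],"rotation":[0,0,0],"grip":4},{"delta_pos":[0,-8,0],"rotation":[0,0,0],"grip":4},{"delta_pos":[0,-14,0],"rotation":[0,0,0],"grip":4},{"delta_pos":[0,-16,0],"rotation":[0,0,0],"grip":4}]' 40; python3 - <<'E'
from h import *
a=snap('side','s13.png');cv2.imwrite('pics/s13c.png',cv2.resize(a[130:250,310:430],None,fx=5,fy=5,interpolation=cv2.INTER_CUBIC)[:,:,::-1])
snap('top','top13.png')
for n in('side','top'):
  for t in('tab_ridge','cover','cover_lip','cover_rear'):
    print(t,[(round(d['p'],2),np.round(c2w(d['point'],n),3).tolist()) for d in landmark_of(t,n)])
E
```

```text
time_s: 34.95
eef_pos: [0.5343, -0.161, 0.2164]
eef_rot: [-90.3, 0.1, 85.3]
contact_force: [0.7, -1.0, -0.1]
finger_gap: 0.0398
tab_ridge [(0.69, [0.532, -0.164, 0.075]), (0.27, [0.524, -0.224, -0.001])]
cover [(0.85, [0.497, 0.385, 0.001])]
cover_lip [(0.77, [0.432, 0.363, 0.002]), (0.22, [0.545, 0.395, -0.002])]
cover_rear [(0.64, [0.542, 0.397, -0.006])]
tab_ridge [(0.64, [0.544, -0.03, 0.023]), (0.57, [0.549, 0.02, 0.026]), (0.45, [0.535, -0.161, 0.082]), (0.24, [0.601, 0.031, 0.046])]
cover [(0.84, [0.494, 0.382, 0.002])]
cover_lip [(0.56, [0.437, 0.364, 0.001])]
cover_rear [(0.63, [0.543, 0.398, -0.001]), (0.22, [0.55, 0.017, 0.021])]
```

View pics/s13c.png

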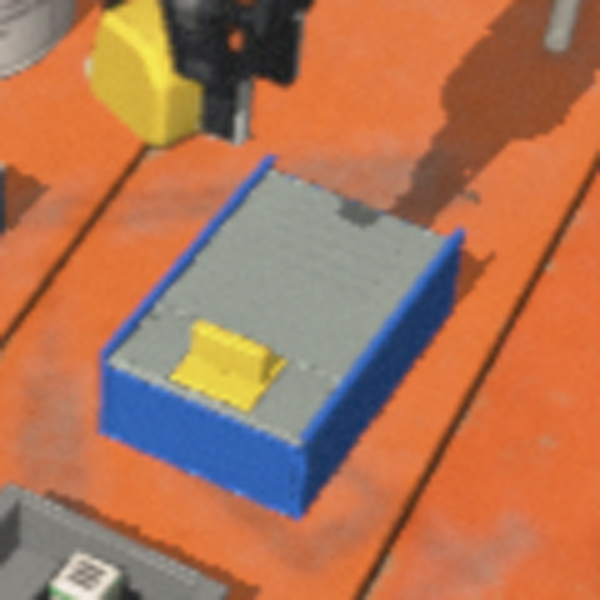

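View pics/s13.png

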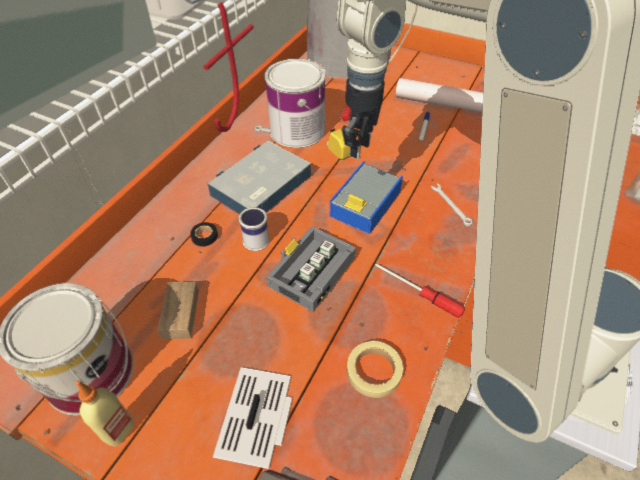

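```bash
python3 - <<'E'
import cv2
a=cv2.imread('pics/s13.png')[360:475,205:305];cv2.imwrite('pics/cv1.png',cv2.resize(a,None,fx=5,fy=5,interpolation=cv2.INTER_CUBIC))
a=cv2.imread('pics/top13.png')[235:305,130:230];cv2.imwrite('pics/cv2.png',cv2.resize(a,None,fx=6,fy=6,interpolation=cv2.INTER_CUBIC))
E
```

```text
(no output)
```

View pics/cv1.png

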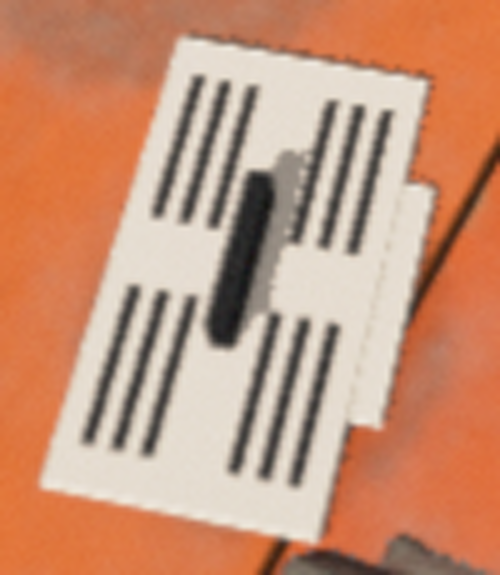

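View pics/cv2.png

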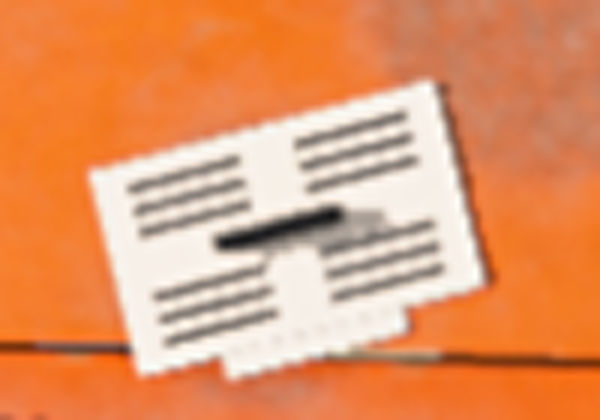

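```bash
python3 - <<'E'
from fit import *
T=lambda u,v:('top',np.array([130+u/6,235+v/6])-0.4)
S=lambda u,v:('side',np.array([205+u/5,360+v/5])-0.4)
def o(L,t): return (t[0],np.array(L)/1000,t[1])
t=[o((51,87,5),T(92,172)),o((51,-87,5),T(435,82)),o((-51,-87,5),T(488,287)),o((-51,87,5),T(142,375))]
s=[o((51,-87,5),S(182,37)),o((-51,-87,5),S(430,78)),o((51,87,5),S(42,487)),o((-51,87,5),S(320,540))]
for a in(t,s,t+s): print(*fit(a,[.496,.384,.3]))
print(ray('top',130+280/6-.4,235+228/6-.4,.027),ray('side',205+245/5-.4,360+255/5-.4,.020))
for yaw in (15,-165): print(to([.4965,.383,.12],R.from_euler('xyz',[-90,0,yaw],degrees=True)))
print(sense()['joint_positions'])
E
```

```text
[0.49440513 0.38046296] 15.958355480057412 [[ 0.  -0. ]
 [ 0.3 -0.2]
 [-0.1 -0.1]
 [-0.2  0.3]]
[0.49291643 0.38168965] 16.566670957983234 [[-0.4 -0.4]
 [ 0.2  0.1]
 [-0.3 -0.2]
 [ 0.5  0.4]]
[0.49337037 0.38129325] 16.391503902805415 [[-0.3  0.6]
 [-0.2  0. ]
 [-0.3  0. ]
 [-0.3  0.8]
 [-0.3 -0.7]
 [ 0.2 -0.1]
 [-0.5 -0.6]
 [ 0.2  0.1]]
[0.49496778 0.37788497 0.027     ] [0.49210035 0.38109351 0.02      ]
(array([53.87,  9.23,  8.05]), array([-1.000e-01,  7.034e+01, -2.000e-02]))
(array([53.87,  9.23,  8.05]), array([-3.0000e-02, -1.0966e+02,  1.1000e-01]))
[-2.53915137e+01  1.58911810e+01 -1.09957443e-01  7.40940749e+01
  3.95996448e-04 -2.07332594e+01]
```

```bash
python3 -m handwheel '[{"delta_pos":[3,0,0.5],"rotation":[0,5,0],"grip":4},{"delta_pos":[7,0,1],"rotation":[0,11,0],"grip":4},{"delta_pos":[11,0,2],"rotation":[0,17,0],"grip":4},{"delta_pos":[15,0,2.5],"rotation":[0,23,0],"grip":4},{"delta_pos":[19,0,3],"rotation":[0,29,0],"grip":4},{"delta_pos":[23,0,4],"rotation":[0,35,0],"grip":4},{"delta_pos":[27,0,4.5],"rotation":[0,41,0],"grip":4},{"delta_pos":[31,0,5],"rotation":[0,47,0],"grip":4},{"delta_pos":[35,0,6],"rotation":[0,53,0],"grip":4},{"delta_pos":[39,0,6.5],"rotation":[0,59,0],"grip":4},{"delta_pos":[43,0,7],"rotation":[0,64,0],"grip":4},{"delta_pos":[47,2,7.5],"rotation":[0,69,0],"grip":4},{"delta_pos":[50.5,5,8],"rotation":[0,69,0],"grip":4},{"delta_pos":[53,8,8.3],"rotation":[0,69,0],"grip":4},{"delta_pos":[53.65,9.2,8.3],"rotation":[0,69,0],"grip":4},{"delta_pos":[53.65,9.2,8.3],"rotation":[0,69,0],"grip":4}]' 40; python3 - <<'E'
from h import *
print(to([.4935,.381,.012],R.from_euler('xyz',[-90,0,16.3],degrees=True)))
a=snap('side','s14.png');cv2.imwrite('pics/s14c.png',cv2.resize(a[300:480,170:330],None,fx=3,fy=3,interpolation=cv2.INTER_CUBIC)[:,:,::-1])
snap('top','top14.png')
for n in('side','top'):
  for t in('cover','cover_lip','cover_rear'):
    print(t,[(round(d['p'],2),np.round(c2w(d['point'],n),3).tolist()) for d in landmark_of(t,n)])
E
```

```text
time_s: 37.45
eef_pos: [0.4939, 0.3805, 0.12]
eef_rot: [-90.0, 0.1, 16.4]
contact_force: [-0.3, -0.2, -0.2]
finger_gap: 0.0402
(array([-0.  , 10.8 ,  0.06]), array([ 0.04,  0.07, -0.11]))
cover [(0.63, [0.495, 0.386, -0.0])]
cover_lip [(0.66, [0.429, 0.363, 0.001])]
cover_rear [(0.77, [0.544, 0.396, -0.004])]
cover [(0.62, [0.495, 0.386, 0.003])]
cover_lip [(0.68, [0.44, 0.363, 0.001])]
cover_rear [(0.97, [0.544, 0.398, -0.001])]
```

View pics/s14c.png

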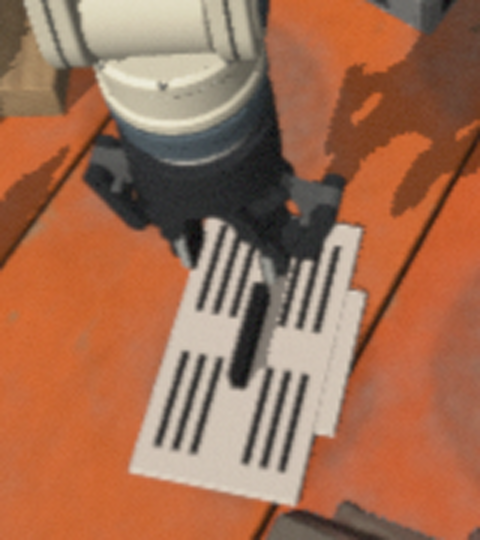

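```bash
python3 -m handwheel '[{"delta_pos":[0,3,0],"rotation":[0,0,0],"grip":4},{"delta_pos":[0,6,0],"rotation":[0,0,0],"grip":4},{"delta_pos":[0,8.5,0],"rotation":[0,0,0],"grip":4},{"delta_pos":[0,10.3,0],"rotation":[0,0,0],"grip":4},{"delta_pos":[0,11,0],"rotation":[0,0,0],"grip":4},{"delta_pos":[0,11,0],"rotation":[0,0,0],"grip":4},{"delta_pos":[0,11,0],"rotation":[0,0,0],"grip":0},{"delta_pos":[0,11,0],"rotation":[0,0,0],"grip":0},{"delta_pos":[0,11,0],"rotation":[0,0,0],"grip":0},{"delta_pos":[0,11,0],"rotation":[0,0,0],"grip":0},{"delta_pos":[0,11,0],"rotation":[0,0,0],"grip":0},{"delta_pos":[0,11,0],"rotation":[0,0,0],"grip":0}]' 70
```

```text
time_s: 39.35
eef_pos: [0.4948, 0.3811, 0.0119]
eef_rot: [-90.0, -0.1, 16.3]
contact_force: [-0.7, -0.3, 6.1]
finger_gap: 0.008
```

```bash
cat > cov.py <<'E'
from h import *
O=np.array([.5515,.0355,0]); YAW=-6.0
C=R.from_euler('z',YAW,degrees=True)
def tgt(tipx,tipz,th,dz=.012,y=0,dx=0.):
    Rc=R.from_euler('y',-th,degrees=True)
    o=np.array([tipx,y,tipz])-Rc.apply([-.063,0,0])
    p=o+Rc.apply([dx,0,dz])
    return O+C.apply(p), C*Rc*R.from_euler('x',-90,degrees=True)
def move(*a,**k):
    p,r=tgt(*a,**k); d,v=to(p,r); return p.round(4),d,v
E
python3 - <<'E'
from cov import *
print(move(-.040,.10,14))
print(move(-.040,.10,0))
E
```

```text
(array([0.5696, 0.0336, 0.1269]), array([ -2.58, -11.51, -35.45]), array([ -2.77,  22.22, -13.72]))
(array([0.5744, 0.0331, 0.112 ]), array([ -2.14, -10.03, -35.63]), array([-0.05, 22.34,  0.1 ]))
```

```bash
python3 -m handwheel '[{"delta_pos":[0,-1,0],"rotation":[0,0,0],"grip":0},{"delta_pos":[0,-3,0],"rotation":[0,0,0],"grip":0},{"delta_pos":[0,-6,0],"rotation":[0,0,0],"grip":0},{"delta_pos":[0,-9,0],"rotation":[0,0,0],"grip":0},{"delta_pos":[0,-12,0],"rotation":[0,0,0],"grip":0},{"delta_pos":[0,-14,0],"rotation":[0,0,0],"grip":0},{"delta_pos":[0,-14,0],"rotation":[0,0,0],"grip":0}]' 70; python3 - <<'E'
from cov import *
snap('side','s15.png')
print(move(-.040,.10,14))
print(move(-.040,.10,0))
E
```

```text
time_s: 40.22
eef_pos: [0.4948, 0.3812, 0.1526]
eef_rot: [-90.0, -0.2, 16.3]
contact_force: [0.2, 0.4, -1.4]
finger_gap: 0.0081
(array([0.5696, 0.0336, 0.1269]), array([ -2.54,   2.42, -35.45]), array([ -2.76,  22.23, -13.77]))
(array([0.5744, 0.0331, 0.112 ]), array([ -2.1 ,   3.91, -35.63]), array([-0.03, 22.34,  0.05]))
```

View pics/s15.png

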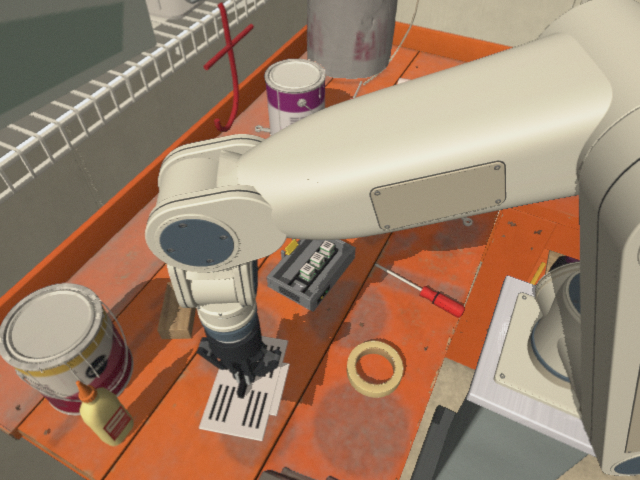

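```bash
python3 -m handwheel '[{"delta_pos":[0,0,-2],"rotation":[0,1.5,0],"grip":0},{"delta_pos":[-0.2,0,-5],"rotation":[-0.3,3.5,-1.5],"grip":0},{"delta_pos":[-0.4,0,-8],"rotation":[-0.6,5.5,-3],"grip":0},{"delta_pos":[-0.7,0,-11],"rotation":[-0.9,7.5,-4.5],"grip":0},{"delta_pos":[-1,0,-14],"rotation":[-1.2,9.5,-6],"grip":0},{"delta_pos":[-1.2,0,-17],"rotation":[-1.4,11.5,-7],"grip":0},{"delta_pos":[-1.5,0,-20],"rotation":[-1.7,13.5,-8.5],"grip":0},{"delta_pos":[-1.7,0,-23],"rotation":[-2,15.5,-10],"grip":0},{"delta_pos":[-2,0,-26],"rotation":[-2.2,17.5,-11],"grip":0},{"delta_pos":[-2.2,0,-29],"rotation":[-2.4,19.5,-12],"grip":0},{"delta_pos":[-2.4,0,-32],"rotation":[-2.6,21,-13],"grip":0},{"delta_pos":[-2.5,0.5,-34.5],"rotation":[-2.8,22.2,-13.8],"grip":0},{"delta_pos":[-2.5,1.5,-35.4],"rotation":[-2.8,22.2,-13.8],"grip":0},{"delta_pos":[-2.5,2.4,-35.4],"rotation":[-2.8,22.2,-13.8],"grip":0},{"delta_pos":[-2.5,2.4,-35.4],"rotation":[-2.8,22.2,-13.8],"grip":0}]' 70; python3 - <<'E'
from cov import *
a=snap('side','s16.png');cv2.imwrite('pics/s16c.png',cv2.resize(a[130:330,230:430],None,fx=3,fy=3,interpolation=cv2.INTER_CUBIC)[:,:,::-1])
snap('top','top16.png')
for n in('side','top'):
  for t in('cover','cover_lip','cover_rear','slot'):
    print(t,[(round(d['p'],2),np.round(C.inv().apply(c2w(d['point'],n)-O),3).tolist()) for d in landmark_of(t,n)])
print(move(-.044,.0415,14))
E
```

```text
time_s: 42.15
eef_pos: [0.5689, 0.0346, 0.1254]
eef_rot: [-90.1, -13.8, -5.9]
contact_force: [-0.2, -0.5, -0.3]
finger_gap: 0.008
cover [(0.79, [0.017, 0.006, 0.115])]
cover_lip [(0.65, [0.067, 0.002, 0.123]), (0.37, [0.178, 0.249, -0.002])]
cover_rear [(0.84, [0.069, 0.0, 0.127]), (0.31, [-0.001, -0.02, 0.024]), (0.15, [-0.055, -0.001, 0.038])]
slot [(0.6, [-0.053, 0.002, 0.041])]
cover []
cover_lip []
cover_rear [(0.93, [0.07, 0.001, 0.123])]
slot []
(array([0.5656, 0.034 , 0.0684]), array([-1.83,  5.58, -0.06]), array([0.07, 0.06, 0.01]))
```

View pics/s16c.png

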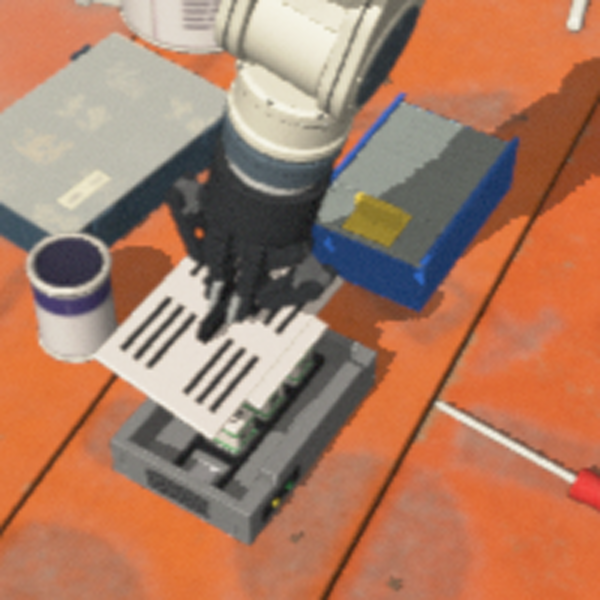

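```bash
python3 -m handwheel '[{"delta_pos":[-0.6,2,-0.05],"rotation":[0,0,0],"grip":0},{"delta_pos":[-1.2,3.5,-0.05],"rotation":[0,0,0],"grip":0},{"delta_pos":[-1.6,4.8,-0.05],"rotation":[0,0,0],"grip":0},{"delta_pos":[-1.8,5.5,-0.05],"rotation":[0,0,0],"grip":0},{"delta_pos":[-1.8,5.5,-0.05],"rotation":[0,0,0],"grip":0},{"delta_pos":[-1.8,5.5,-0.05],"rotation":[0,0,0],"grip":0}]' 70; python3 - <<'E'
from cov import *
a=snap('side','s17.png');cv2.imwrite('pics/s17c.png',cv2.resize(a[190:330,240:380],None,fx=5,fy=5,interpolation=cv2.INTER_CUBIC)[:,:,::-1])
p,r=pose();q=C.inv().apply(p-O);print(q.round(4))
print(move(-.044,.0415,14),move(-.0585,.0415,14))
P=[O+C.apply(x) for x in ([-.052,.0495,.0485],[-.052,-.0495,.0485],[-.052,.0495,.0545],[-.052,-.0495,.0545],[-.062,.09,.04])]
print(((proj('side',P)-[240,190])*5).round())
E
```

```text
time_s: 43.4
eef_pos: [0.5661, 0.0339, 0.0696]
eef_rot: [-90.1, -14.0, -6.0]
contact_force: [-0.2, -0.2, -1.8]
finger_gap: 0.0084
[ 0.0147 -0.0001  0.0696]
(array([0.5656, 0.034 , 0.0684]), array([-0.07,  0.11,  0.01]), array([0.07, 0.03, 0.05])) (array([0.5512, 0.0355, 0.0684]), array([-1.48, -0.24,  0.01]), array([0.07, 0.03, 0.05]))
[[395. 468.]
 [513. 318.]
 [395. 460.]
 [514. 310.]
 [362. 556.]]
```

View pics/s17c.png

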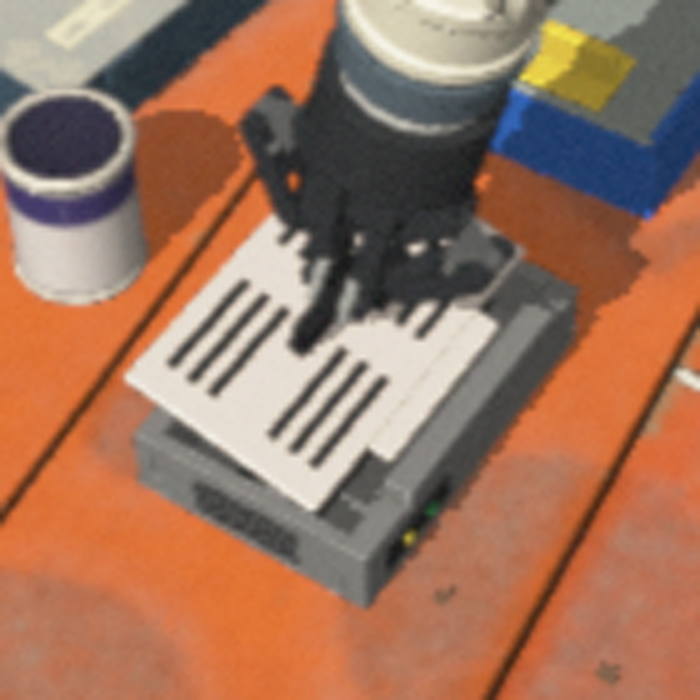

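```bash
python3 - <<'E'
from cov import *
P=[O+C.apply(x) for x in ([-.044-.001,.045,.0415+.004],[-.045,-.045,.0455],[-.052,.0495,.0545],[-.052,-.0495,.0545],[-.061,.0495,.0545],[-.061,-.0495,.0545],[-.062,-.09,.04],[-.062,.09,.04],[-.062,.09,.0],[.062,.09,.04])]
print(((proj('side',P)-[240,190]+.4)*5).round())
a=cv2.imread('pics/s17.png');a=cv2.resize(a[235:315,290:370],None,fx=9,fy=9,interpolation=cv2.INTER_CUBIC)
for q in proj('side',P): cv2.circle(a,tuple(int(x) for x in (q-[290,235]+.5)*9),4,(0,0,255),1)
cv2.imwrite('pics/s17d.png',a)
E
```

```text
[[389. 460.]
 [497. 324.]
 [397. 462.]
 [516. 312.]
 [414. 471.]
 [533. 320.]
 [579. 284.]
 [364. 558.]
 [365. 610.]
 [129. 430.]]
```

View pics/s17d.png

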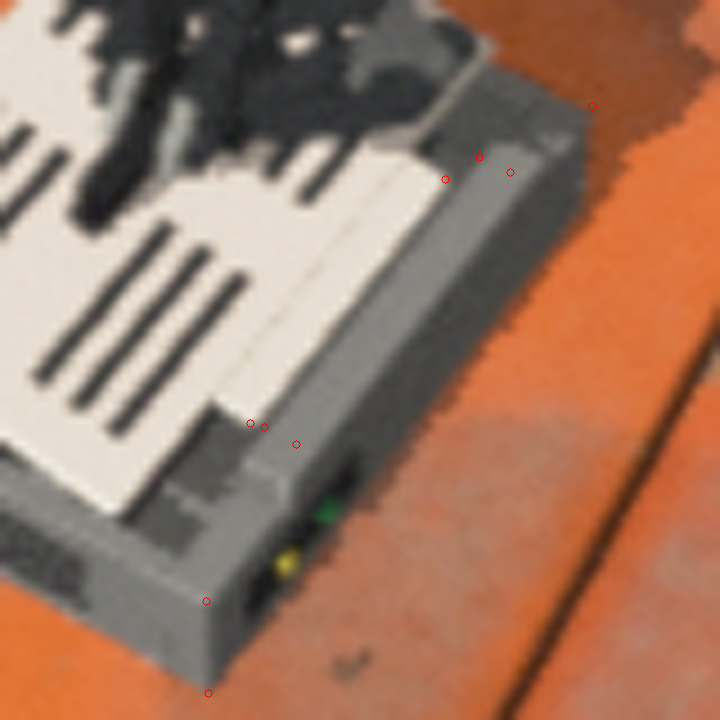

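```bash
python3 -m handwheel '[{"delta_pos":[-0.3,0.05,0],"rotation":[0,0,0],"grip":0},{"delta_pos":[-0.6,0,0],"rotation":[0,0,0],"grip":0},{"delta_pos":[-0.9,-0.1,0],"rotation":[0,0,0],"grip":0},{"delta_pos":[-1.2,-0.18,0],"rotation":[0,0,0],"grip":0},{"delta_pos":[-1.45,-0.24,0],"rotation":[0,0,0],"grip":0},{"delta_pos":[-1.45,-0.24,0],"rotation":[0,0,0],"grip":0},{"delta_pos":[-1.45,-0.24,0],"rotation":[0,0,0],"grip":0}]' 70; python3 - <<'E'
from cov import *
p,r=pose();q=C.inv().apply(p-O);print(q.round(4),C.inv().apply(sense()['contact_force']).round(1),sense()['moment'])
print(move(-.0585,.0415,14))
a=snap('side','s18.png');cv2.imwrite('pics/s18c.png',cv2.resize(a[190:330,240:380],None,fx=5,fy=5,interpolation=cv2.INTER_CUBIC)[:,:,::-1])
E
```

```text
time_s: 44.32
eef_pos: [0.5512, 0.0355, 0.068]
eef_rot: [-90.1, -14.0, -6.0]
contact_force: [-0.1, 0.3, -1.3]
finger_gap: 0.0077
[-0.0002 -0.0001  0.068 ] [-0.1  0.3 -1.3] [0.01410242 0.09626835 0.01002499]
(array([0.5512, 0.0355, 0.0684]), array([ 0.01, -0.04,  0.01]), array([0.07, 0.04, 0.01]))
```

View pics/s18c.png

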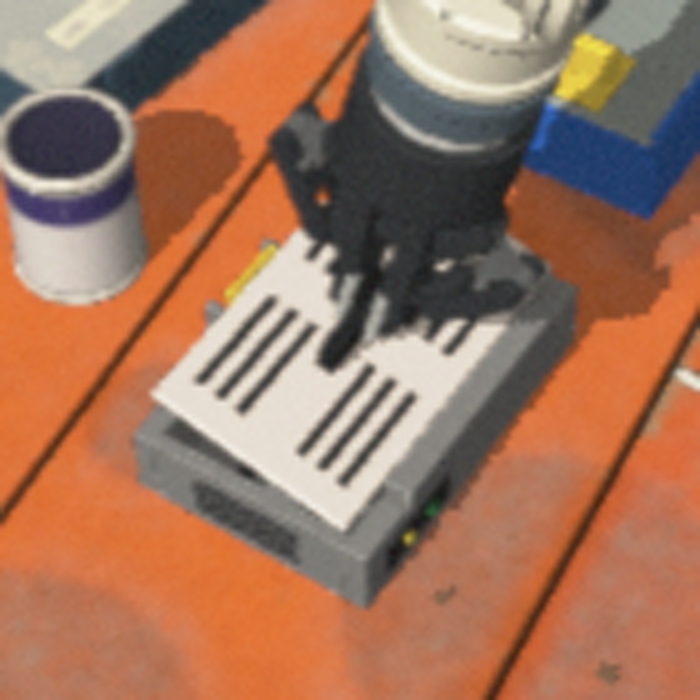

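```bash
python3 - <<'E'
from cov import *
for th,z in((11,.041),(8,.0408),(5,.0405),(3,.0402),(1,.040),(-.5,.0397),(-1.5,.039)): print(th,move(-.0588,z,th)[1:])
E
```

```text
11 (array([0.02, 0.33, 0.01]), array([0.07, 0.04, 3.01]))
8 (array([0.05, 0.68, 0.01]), array([0.07, 0.04, 6.01]))
5 (array([0.07, 1.05, 0.01]), array([0.07, 0.03, 9.01]))
3 (array([0.06, 1.3 , 0.01]), array([ 0.07,  0.03, 11.01]))
1 (array([0.05, 1.54, 0.01]), array([ 0.07,  0.03, 13.01]))
-0.5 (array([0.04, 1.74, 0.01]), array([ 0.07,  0.03, 14.51]))
-1.5 (array([0.01, 1.92, 0.01]), array([ 0.07,  0.03, 15.51]))
```

```bash
python3 -m handwheel '[{"delta_pos":[0.01,0.15,0],"rotation":[0,0,1.5],"grip":0},{"delta_pos":[0.02,0.33,0],"rotation":[0,0,3],"grip":0},{"delta_pos":[0.04,0.5,0],"rotation":[0,0,4.5],"grip":0},{"delta_pos":[0.05,0.68,0],"rotation":[0,0,6],"grip":0},{"delta_pos":[0.05,0.68,0],"rotation":[0,0,6],"grip":0}]' 70; python3 - <<'E'
from cov import *
p,r=pose();q=C.inv().apply(p-O);print(q.round(4),C.inv().apply(sense()['contact_force']).round(1),sense()['moment'],sense()['finger_gap'])
for th,z in((5,.0405),(3,.0402),(1,.040),(-.5,.0397),(-1.5,.039)): print(th,move(-.0588,z,th)[1:])
a=snap('side','s19.png');cv2.imwrite('pics/s19c.png',cv2.resize(a[190:330,240:380],None,fx=5,fy=5,interpolation=cv2.INTER_CUBIC)[:,:,::-1])
E
```

```text
time_s: 45.0
eef_pos: [0.5533, 0.0352, 0.0609]
eef_rot: [-90.1, -7.9, -6.0]
contact_force: [2.3, -0.8, 0.5]
finger_gap: 0.0082
[ 0.0019 -0.0001  0.0609] [ 2.3 -0.6  0.5] [-0.08200343 -0.26761599  0.04072298] 0.00821450734365225
5 (array([0.06, 0.31, 0.01]), array([0.08, 0.03, 2.91]))
3 (array([0.09, 0.56, 0.01]), array([0.08, 0.02, 4.91]))
1 (array([0.1 , 0.8 , 0.01]), array([0.08, 0.02, 6.91]))
-0.5 (array([0.11, 1.  , 0.01]), array([0.08, 0.02, 8.41]))
-1.5 (array([0.1 , 1.18, 0.01]), array([0.08, 0.02, 9.41]))
```

View pics/s19c.png

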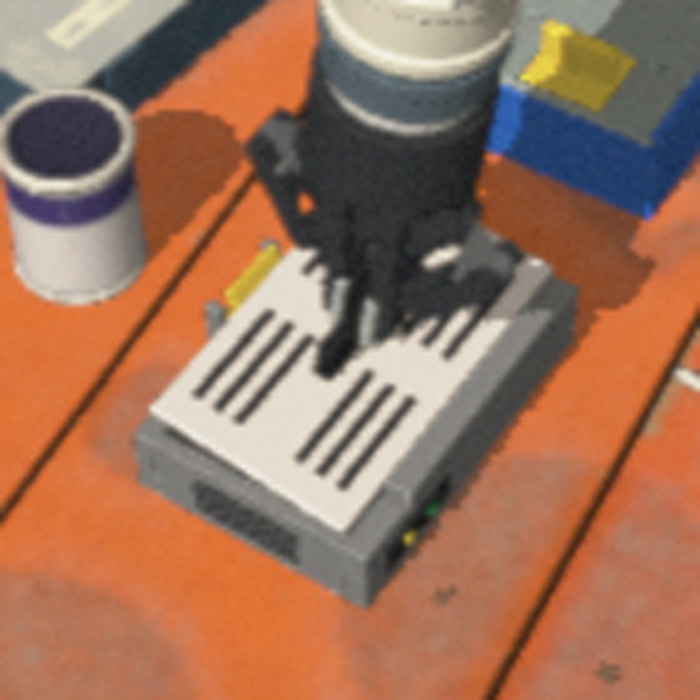

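```bash
python3 -m handwheel '[{"delta_pos":[0.08,0.15,0],"rotation":[0,0,1.5],"grip":0},{"delta_pos":[0.1,0.31,0],"rotation":[0,0,3],"grip":0},{"delta_pos":[0.12,0.45,0],"rotation":[0,0,4],"grip":0},{"delta_pos":[0.13,0.56,0],"rotation":[0,0,5],"grip":0},{"delta_pos":[0.13,0.56,0],"rotation":[0,0,5],"grip":0}]' 70; python3 - <<'E'
from cov import *
p,r=pose();q=C.inv().apply(p-O);print(q.round(4),C.inv().apply(sense()['contact_force']).round(1),sense()['moment'],sense()['finger_gap'])
for th,z in((1,.040),(-.5,.0397),(-1.5,.039)): print(th,move(-.0588,z,th)[1:])
E
```

```text
time_s: 45.68
eef_pos: [0.5547, 0.0351, 0.0553]
eef_rot: [-90.1, -2.9, -6.0]
contact_force: [-2.6, -0.5, 0.5]
finger_gap: 0.0079
[ 0.0032 -0.      0.0553] [-2.6 -0.7  0.5] [0.13837962 0.65875012 0.07803606] 0.007902689953936424
1 (array([0.06, 0.23, 0.  ]), array([0.07, 0.03, 1.86]))
-0.5 (array([0.09, 0.42, 0.  ]), array([0.07, 0.03, 3.36]))
-1.5 (array([0.1, 0.6, 0. ]), array([0.07, 0.03, 4.36]))
```

```bash
python3 -m handwheel '[{"delta_pos":[0.02,0.12,0],"rotation":[0,0,1],"grip":0},{"delta_pos":[0.03,0.23,0],"rotation":[0,0,2],"grip":0},{"delta_pos":[0.05,0.35,0],"rotation":[0,0,2.8],"grip":0},{"delta_pos":[0.05,0.45,0],"rotation":[0,0,3.6],"grip":0},{"delta_pos":[0.05,0.45,0],"rotation":[0,0,3.6],"grip":0}]' 70; python3 - <<'E'
from cov import *
p,r=pose();q=C.inv().apply(p-O);print(q.round(4),C.inv().apply(sense()['contact_force']).round(1),sense()['moment'],sense()['finger_gap'])
a=snap('side','s20.png');cv2.imwrite('pics/s20c.png',cv2.resize(a[190:330,240:380],None,fx=5,fy=5,interpolation=cv2.INTER_CUBIC)[:,:,::-1])
E
```

```text
time_s: 46.3
eef_pos: [0.5565, 0.0349, 0.052]
eef_rot: [-90.1, 0.6, -6.0]
contact_force: [-2.9, 0.4, 3.4]
finger_gap: 0.0084
[ 0.005  -0.0001  0.052 ] [-2.9  0.1  3.4] [ 0.05534717  0.40909892 -0.03854191] 0.008370701408173739
```

View pics/s20c.png

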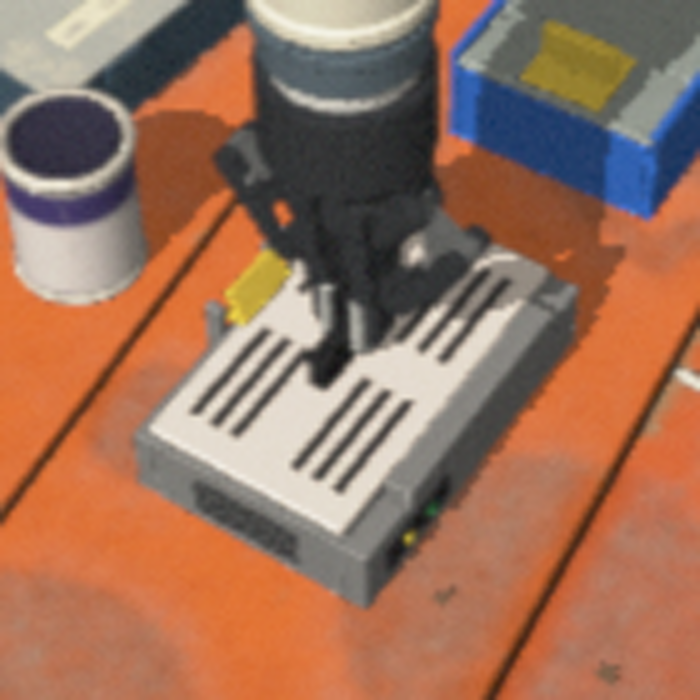

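```bash
python3 -m handwheel '[{"delta_pos":[0,0.1,0],"rotation":[0,0,1],"grip":0},{"delta_pos":[0,0.15,0],"rotation":[0,0,1.5],"grip":0},{"delta_pos":[0,0.15,0],"rotation":[0,0,1.5],"grip":0}]' 70; python3 - <<'E'
from cov import *
p,r=pose();q=C.inv().apply(p-O);print(q.round(4),C.inv().apply(sense()['contact_force']).round(1),sense()['moment'],sense()['finger_gap'])
E
```

```text
time_s: 46.72
eef_pos: [0.5563, 0.0349, 0.0519]
eef_rot: [-90.1, 2.0, -6.0]
contact_force: [-9.1, 0.2, 19.5]
finger_gap: 0.0079
[ 0.0048 -0.0001  0.0519] [-9.1 -0.7 19.5] [-0.01737374  1.29113597  0.01489794] 0.00790386421119111
```

```bash
python3 -m handwheel '[{"delta_pos":[0,-0.15,0],"rotation":[0,0,-2],"grip":0},{"delta_pos":[0,-0.15,0],"rotation":[0,0,-2],"grip":0},{"delta_pos":[0,-0.15,0],"rotation":[0,0,-2],"grip":1.5},{"delta_pos":[0,-0.15,0],"rotation":[0,0,-2],"grip":2.5},{"delta_pos":[0,-0.15,0],"rotation":[0,0,-2],"grip":3},{"delta_pos":[0,-0.15,0],"rotation":[0,0,-2],"grip":3},{"delta_pos":[0,-3,0],"rotation":[0,0,-2],"grip":3},{"delta_pos":[0,-7,0],"rotation":[0,0,-2],"grip":3},{"delta_pos":[0,-12,0],"rotation":[0,0,-2],"grip":3},{"delta_pos":[0,-17,0],"rotation":[0,0,-2],"grip":3},{"delta_pos":[0,-20,0],"rotation":[0,0,-2],"grip":3}]' 70; python3 - <<'E'
from cov import *
a=snap('side','s21.png');cv2.imwrite('pics/s21c.png',cv2.resize(a[190:330,240:380],None,fx=5,fy=5,interpolation=cv2.INTER_CUBIC)[:,:,::-1])
for t in('cover','cover_rear','catch_nose','cover_lip','tab_ridge'):
    print(t,[(round(d['p'],2),np.round(C.inv().apply(c2w(d['point'],'side')-O),3).tolist()) for d in landmark_of(t,'side')])
E
```

```text
time_s: 48.1
eef_pos: [0.5638, 0.0344, 0.2527]
eef_rot: [-90.1, -0.1, -6.0]
contact_force: [0.2, -0.3, -0.6]
finger_gap: 0.0298
cover [(0.63, [0.003, 0.005, 0.042])]
cover_rear [(0.82, [0.054, -0.003, 0.037])]
catch_nose []
cover_lip [(0.75, [-0.061, -0.004, 0.04])]
tab_ridge [(0.61, [0.002, -0.204, 0.073])]
```

View pics/s21c.png

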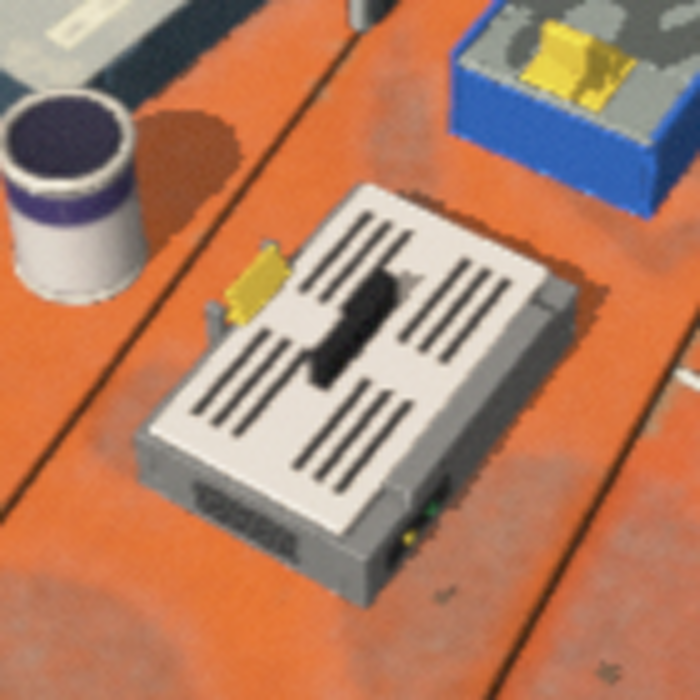

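View pics/s21.png

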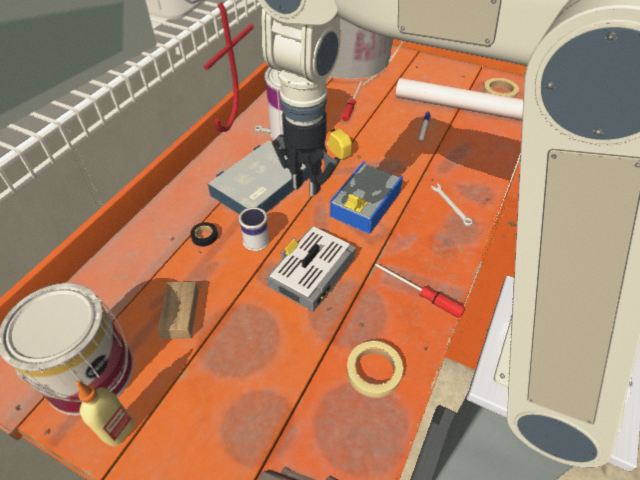

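```bash
python3 - <<'E'
from cov import *
p=lambda L:((proj('side',[O+C.apply(np.array(x)/1000) for x in L])-[240,190]+.4)*5).round().tolist()
print('rest nose',p([(49,18,46),(49,-18,46),(61,18,64),(61,-18,64)]))
print('nose +6',p([(55,18,46),(55,-18,46),(67,18,64),(67,-18,64)]))
print('plate rear top flat',p([(55,87,45),(55,-87,45),(-47,87,45)]),'raised6',p([(55,87,51),(55,-87,51)]))
a=cv2.imread('pics/s21.png')[235:265,280:310];cv2.imwrite('pics/s21d.png',cv2.resize(a,None,fx=20,fy=20,interpolation=cv2.INTER_CUBIC))
print((np.array(p([(49,18,46),(49,-18,46),(61,18,64),(61,-18,64),(55,18,46),(55,-18,46)]))/5+[240-280,190-235])*20)
E
```

```text
rest nose [[247.0, 327.0], [292.0, 276.0], [223.0, 290.0], [269.0, 240.0]]
nose +6 [[236.0, 321.0], [281.0, 270.0], [212.0, 285.0], [258.0, 234.0]]
plate rear top flat [[145.0, 425.0], [364.0, 179.0], [339.0, 531.0]] raised6 [[144.0, 417.0], [364.0, 171.0]]
[[188. 408.]
 [368. 204.]
 [ 92. 260.]
 [276.  60.]
 [144. 384.]
 [324. 180.]]
```

View pics/s21d.png

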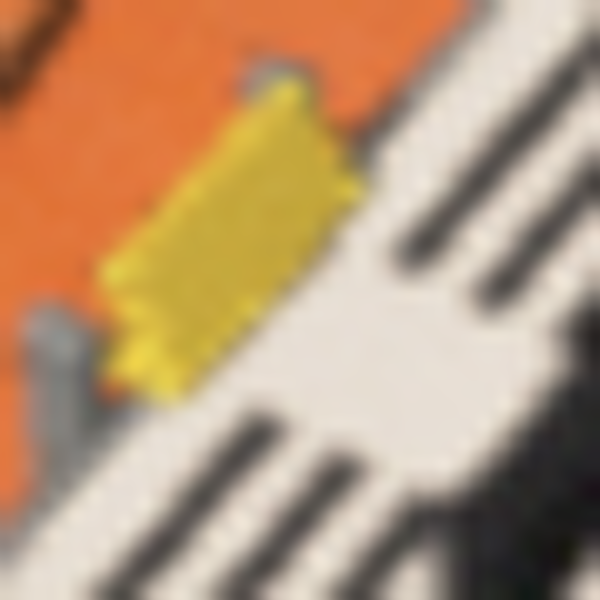

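```bash
python3 - <<'E'
from h import *
a=cv2.imread('pics/side0.png')[160:240,320:410];b=cv2.imread('pics/s13.png')[160:240,320:410];snap('side','s22.png');c=cv2.imread('pics/s22.png')[160:240,320:410]
cv2.imwrite('pics/cmp.png',cv2.resize(np.hstack([a,b]),None,fx=4.4,fy=4.4,interpolation=cv2.INTER_CUBIC))
for n in ('side','top'):
  if n=='top': snap('top','t22.png')
  for t in('sample_tin','tape_measure','wood_block','tab_ridge'):
    print(t,[(round(d['p'],2),np.round(c2w(d['point'],n),3).tolist()) for d in landmark_of(t,n)][:1])
E
```

```text
sample_tin [(0.55, [0.716, 0.018, -0.002])]
tape_measure [(0.97, [0.684, -0.382, -0.005])]
wood_block [(0.84, [0.755, 0.266, -0.001])]
tab_ridge [(0.52, [0.529, -0.158, 0.074])]
sample_tin [(0.56, [0.713, 0.011, -0.003])]
tape_measure [(0.94, [0.689, -0.379, -0.001])]
wood_block [(0.76, [0.753, 0.269, 0.003])]
tab_ridge [(0.76, [0.532, -0.163, 0.076])]
```

View pics/cmp.png

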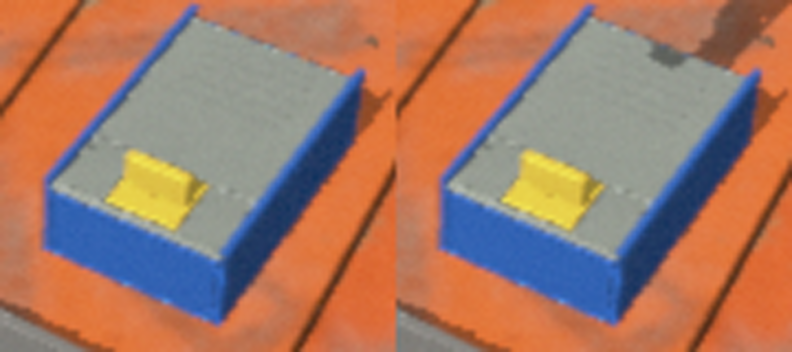

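```bash
python3 -c "
from station import *
print(close_job())"
```

```text
the job is handed in; nothing more can be done
None
```

The job is done and handed in at about 48 s of the 208 s allowed.

- **Storage box:** I held the tab down, slid the lid to its open stop and found three blocks inside. With the blocks out, I slid the lid shut with the tab held down over the last stretch, then let it spring up. The tab and lid look the same as at the start, with the ridge at z about 74–76 mm (75 mm expected).
- **Blocks:** One block went into each of the bays at y -60, -20 and +20. A picture taken before the cover went on shows all three seated and the box empty.
- **Cover:** It had been knocked a few centimetres aside during the run, so I found it again before gripping it. I hooked the lip into the slot with the rear raised about 14°, then pivoted it down.
- **Cover check:** The cover lies flat. The catch nose is back at its rest position over the rear edge, within about 1 pixel of the prediction. The cover bottomed out at the right height under about 20 N.
- **Other things on the bench:** The tin, tape measure and wood block were re-measured at their starting positions, within the 4–5 mm the detector can resolve.

The detector did not report the catch nose in the last picture, so I confirmed the snap from image geometry instead. No check failed. The only disagreements were a few low-confidence detections, such as the slot reading about 4 mm off.

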